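# Pack the relief-printing kit in layers

### The job

Pack the blue print-kit tray: slide the two lino blocks along the bench into it, one through each open end, until each is fully home against the middle wall. Then lay the red-ribbed straightedge on top, in the notch of the middle wall, lying flat lengthwise across both blocks with about as much of it on each. Leave the bottles, jar and other tools where they are.

Things in the scene. Friction and masses are not known exactly. Their poses are not given: they have to be found in the camera images.
- tray: blue packing tray, fixed, 284 mm long. Origin: its centre at bench level; z up; own y runs along it through both open ends. Side walls 34 mm high, 6 thick, inner faces at x = +-60 mm, from y = -121 to 121 mm, then flared guides as high to y = +-142 mm, opening the mouth to about 145 mm. Floor level with the bench, no step. Middle wall at y = 0, 6 mm thick, 34 high, parts it into two bays
- tray_notch (a point): middle of the notch in the tray's middle wall, a cut 60 mm wide (tray x) whose bottom, where this point lies, is 19 mm above the bench; directly above the tray's origin
- bay_left (a point): in the tray's +y bay, at bench level: where the origin of a block that is fully home lies (tray y = +68 mm, x = 0; 4 mm play either side across). The block's outer face is then 133 mm from the tray's centre
- bay_right (a point): the same for the -y bay (tray y = -68 mm)
- block_green: relief-printing block, a slab 112 (own x) x 130 (own y) x 23 mm high, about 0.3 kg, wood with a carved green lino face up; too wide to grasp. Origin: centre of its underside. Starts flat on the bench with its y axis within 0.5 rad of world y, one block beyond each open end of the tray, and nearer the robot than the line through the tray's length.
- block_brown: relief-printing block, a slab 112 (own x) x 130 (own y) x 23 mm high, about 0.3 kg, wood with a carved reddish-brown lino face up; too wide to grasp. Origin: centre of its underside. Starts flat on the bench with its y axis within 0.5 rad of world y, one block beyond each open end of the tray, and nearer the robot than the line through the tray's length.
- ruler: aluminium safety straightedge, 46 (own x) x 180 (own y) x 5 mm, 0.16 kg, with a red grip rib 12 mm wide, 150 mm long along its middle, rising from 5 to 24 mm above its underside. Origin: centre of its underside. It starts flat on the bench between robot and tray. Packed, its underside lies 23 mm above the bench, on the blocks.
- bottle0: small amber glass bottle with a red cap standing on the bench, 48 mm across, 105 mm tall. Origin: centre of its base. Bystander.
- bottle1: small amber glass bottle with a red cap standing on the bench, 48 mm across, 105 mm tall. Origin: centre of its base. Bystander.
- bottle2: small amber glass bottle with a red cap standing on the bench, 48 mm across, 105 mm tall. Origin: centre of its base. Bystander.
- jar: glass jar with a steel lid, 68 mm across, 85 mm tall, standing behind the tray. Origin: centre of its base. Bystander.
- screwdriver: orange-handled screwdriver lying behind the tray. Bystander.
- brush: wooden-handled brush lying at the robot's left. Bystander.
- roller: ink roller 100 mm wide with a red handle, lying at the robot's right. Origin: under its rubber roller. Bystander.
Things that resemble listed ones, but are neither listed nor needed, are in the scene too. Leave any yellow look-alike of the block_green alone.

How it is judged (in metres and radians):
On the way:
1. both blocks fully home in the tray, one in each bay, with the straightedge not yet in the tray (((y of block_green in the frame of tray between 0.063 and 0.074 m and x of block_green in the frame of tray between -0.008 and 0.008 m and angle between the y axis of each of block_green, block_brown and the y axis of tray, either way round below 0.08 rad and angle between each of block_green, block_brown's own z axis and vertical below 0.05 rad and height (world z) of each of block_green, block_brown below 0.005 m and y of block_brown in the frame of tray between -0.074 and -0.063 m and x of block_brown in the frame of tray between -0.008 and 0.008 m) or (y of block_green in the frame of tray between -0.074 and -0.063 m and x of block_green in the frame of tray between -0.008 and 0.008 m and angle between the y axis of each of block_green, block_brown and the y axis of tray, either way round below 0.08 rad and angle between each of block_green, block_brown's own z axis and vertical below 0.05 rad and height (world z) of each of block_green, block_brown below 0.005 m and y of block_brown in the frame of tray between 0.063 and 0.074 m and x of block_brown in the frame of tray between -0.008 and 0.008 m)) and horizontal distance between ruler and tray above 0.07 m), for 0.2 s.
At the end, for the whole second after the job is handed in: Each block flat and square in its own bay, centre 63 to 74 mm along the tray from the tray's centre and within 8 mm across it; straightedge flat on both in the notch, centred within 12 mm across and 25 mm along, within 7 degrees of the tray's length; all at rest (((y of block_green in the frame of tray between 0.063 and 0.074 m and x of block_green in the frame of tray between -0.008 and 0.008 m and angle between the y axis of each of block_green, block_brown and the y axis of tray, either way round below 0.08 rad and angle between each of block_green, block_brown's own z axis and vertical below 0.05 rad and height (world z) of each of block_green, block_brown below 0.005 m and y of block_brown in the frame of tray between -0.074 and -0.063 m and x of block_brown in the frame of tray between -0.008 and 0.008 m) or (y of block_green in the frame of tray between -0.074 and -0.063 m and x of block_green in the frame of tray between -0.008 and 0.008 m and angle between the y axis of each of block_green, block_brown and the y axis of tray, either way round below 0.08 rad and angle between each of block_green, block_brown's own z axis and vertical below 0.05 rad and height (world z) of each of block_green, block_brown below 0.005 m and y of block_brown in the frame of tray between 0.063 and 0.074 m and x of block_brown in the frame of tray between -0.008 and 0.008 m)) and x of ruler in the frame of tray between -0.012 and 0.012 m and y of ruler in the frame of tray between -0.025 and 0.025 m and z of ruler in the frame of tray between 0.02 and 0.027 m and angle between the y axis of ruler and the y axis of tray, either way round below 0.12 rad and angle between ruler's own z axis and vertical below 0.05 rad and linear speed of each of block_green, block_brown, ruler below 0.02 m/s); the robot touches nothing.
It fails at once if a bottle, the jar or another tool is moved more than 25 mm (distance of any of bottle0, bottle1, bottle2, jar, screwdriver, brush, roller from where it was at the start of the episode above 0.025 m).
It fails at once if a bottle or the jar is knocked over (angle between any of bottle0, bottle1, bottle2, jar's own z axis and vertical above 0.5 rad).
It also fails if it takes over 72 s, if anything falls off the work surface, if the arm or the gripper's body presses on something with over 40 N, if the wrist force passes 120 N, or if a joint passes its speed limit or range.

### The arm

A 6-joint arm with a two-finger parallel gripper is mounted at the origin on the work surface. World frame = base frame: x ahead of the robot, y to its left, z up, the work surface at z = 0. Lengths are in mm, angles in rad, forces in N, time in s.
With the tool pointing down it reaches from about 300 to 875 mm from the base axis. Payload 6.4 kg.
Tool frame: the origin (TCP) lies on the centre line of the jaws, within the pads' length; the fingertips stand 22 mm ahead of it and the grasp point (between the pads) lies 3 mm ahead of it (env.finger_overhang is the distance from the TCP to the fingertips, in mm); z points along the fingers, y is the direction in which the jaws open and shut (so a half turn about z gives the same grasp; the last joint's range is limited). The gripper opens to 88 mm and grips with 3 to 60 N. Pads are 18 mm wide; open, the fingers measure 123 mm over their backs; the gripper's body (75 mm by 187 mm) begins 45 mm behind the grasp point.
Start: joints at [-1.441, 0.181, 1.607, -0, 1.354, -0.206], TCP at [189.493, -542.894, 260.714] pointing down, gripper open.
Joint ranges: [-2.99, 2.99], [-0.89, 2.07], [0.3, 2.58], [-1.14, 4.28], [0, 2.63], [-3.12, 3.12]. Speed limits (rad/s): [2.57, 2.57, 3.01, 3.14, 3.14, 3.14].

### API

Orientations are given as a unit quaternion [w, x, y, z].
In Python, from workcell import sensors, viewer, env gives the robot as it stands.
- The arm moves only by the shell command python3 -m creep 'ROWS' [FORCE]. ROWS is JSON, a list of rows, each an object with "delta_pos": the shift along the world's x, y, z in m, a list of three; "angular": the turn, a rotation vector about the world's x, y, z in degrees, a list of three; "jaw": the closure in counts, from 0 (fully open) to 255 (shut). In form: [{"delta_pos": [tx, ty, tz], "angular": [wx, wy, wz], "jaw": jaw}, ...]. A call has 1 to 10 rows; each row is the pose to reach, as a shift and turn from the pose measured when the call began; what a row does not reach only later rows make up. A row lasts 1/10 s, in which the tool goes at most 50 mm and 8.59 degrees, less where a joint would pass 70% of its speed; a pose out of reach is approached as far as the arm can. A call with a gripper value outside its range is refused whole. The fingers move at their own pace and stop on an object; FORCE is the grip in N (left out, the last holds). Time passes only in rows, so rows that repeat a pose let the fingers close. It gives the time, the measured TCP pose, the force and the opening at its end, in the units of the state.
- sensors.get_state(): the state, without advancing time (a new reading comes with each control period).
- viewer.capture(name): name is "scene" or "top"; returns a dict with "img" (384x512x3 uint8, red, green, blue), "depth" (384x512 float32, mm along the optical axis (not along the pixel's ray), 0 where there is no reading), "fx", "fy", "cx", "cy" (pixels), "eye" and "attitude" of the camera in the world. Camera axes: x right, y down, z forward; pixel columns grow to the right and rows downward; lengths in mm; the calibration is good to about 2 mm. A picture is of the moment at which its call begins.
- env.hand_in(): hands the job in, once; it reports no verdict.
The state is a dict: "time_s": time; "joints": joint angles; "joint_velocities": joint speeds; "joint_torque": joint torques, N m; "position": TCP position; "tool_rot": TCP orientation; "ft_force": force on the tool from outside, world axes, zero at the start; "wrist_torque": the same for the moment, N m; "opening": finger opening in mm.
Only numpy, scipy, OpenCV 4.12 (cv2) and the standard library are available. Lean on these libraries where they do the work, as an engineer would, in place of code of your own. Each camera call takes 0.05 s, during which the arm holds its last target.

## Working session

There is one attempt and no reset: what is moved stays moved. The work goes in short steps, Python scripts to look and compute and a shell command to move; the robot and the scene stay as the last step left them, time stands still between calls to the robot, and variables do not carry over. Pictures are saved under pics/ and viewed, and the job is handed in when it is done.

```bash
mkdir -p pics
cat > h.py <<'E'
import numpy as np, cv2
from workcell import sensors, viewer, env
from scipy.spatial.transform import Rotation as R
def cap(n):
    c=viewer.capture(n); return c
def rot(c):
    a=np.array(c["attitude"],float)
    return a if a.shape==(3,3) else R.from_quat([a[1],a[2],a[3],a[0]]).as_matrix()
def world(c,u,v,z=None):
    d=np.array([(u-c["cx"])/c["fx"],(v-c["cy"])/c["fy"],1.0]); e=np.array(c["eye"],float)
    r=rot(c)@d
    if z is None: return e+r*c["depth"][int(round(v)),int(round(u))]
    return e+r*(z-e[2])/r[2]
E
python3 - <<'E'
from h import *
import pickle
for n in("scene","top"):
    c=cap(n); pickle.dump(c,open(n+".pkl","wb"))
    cv2.imwrite(f"pics/{n}0.png",cv2.resize(c["img"][:,:,::-1],(800,600),interpolation=cv2.INTER_CUBIC))
    print(n,c["eye"],c["attitude"],c["fx"],c["cx"],c["cy"])
print(sensors.get_state())
E
```

```text
scene [ 985.68821976 -623.51599732  765.79014832] [-0.36641264  0.86021628  0.32506713 -0.14177831] 362.94016958656266 254.67783125350124 184.81784552872074
top [ 248.92512012  -73.20158507 1478.06463845] [ 0.06354321 -0.69694096  0.71076721 -0.07103193] 399.49495379927805 251.5582924329046 191.18040516309136
{'time_s': 0.1, 'joints': array([-1.44132322e+00,  1.81468267e-01,  1.60785104e+00,  5.99185707e-06,
        1.35380885e+00, -2.06317606e-01]), 'joint_velocities': array([-0.00065572, -0.00078586, -0.00288431,  0.00176912, -0.00047262,
        0.0007798 ]), 'joint_torque': array([ 1.74110137e-04, -4.34827960e+01, -3.42695332e+01,  7.04218377e-02,
        3.40889522e-02, -3.08566928e-05]), 'position': array([ 189.42401909, -542.45178102,  259.92688866]), 'tool_rot': array([-7.67071871e-04,  9.85938470e-01,  1.67106982e-01,  3.24144798e-05]), 'ft_force': array([-1.29817969, -0.10731355, -0.37374662]), 'wrist_torque': array([0.0095983 , 0.02607354, 0.04477524]), 'opening': 87.92235409412318}
```

View pics/scene0.png

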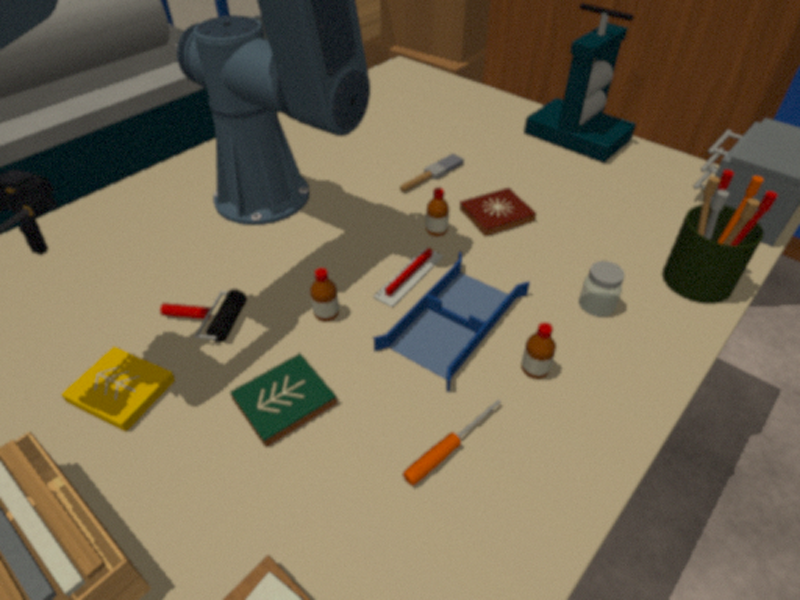

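View pics/top0.png

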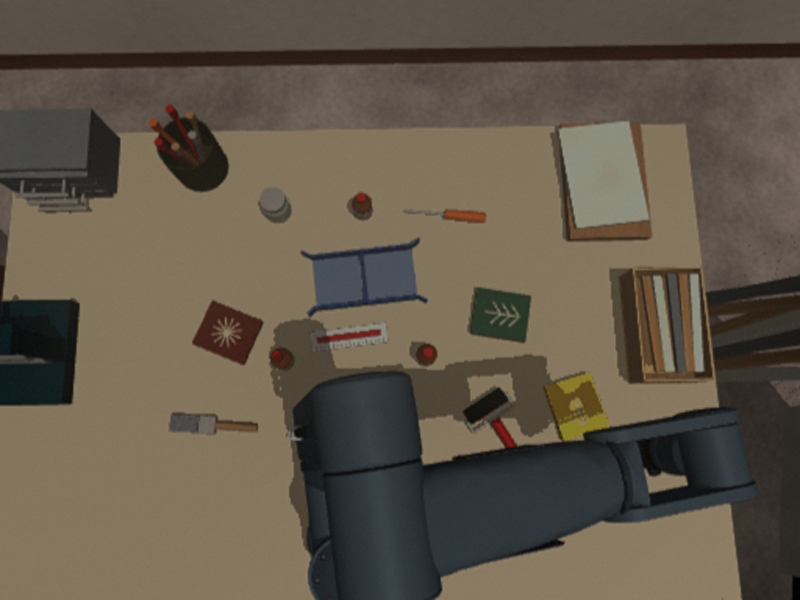

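Top view: the green block is at (500,315), the brown block at (228,332) and the yellow decoy at (577,407). The tray is centred around (365,278), the ruler is at (350,336), and bottles stand at (280,357), (427,353) and (361,205). A wooden-framed pad at (605,180) and the box of strips at (670,325) are only loose look-alikes. I'll take enlarged crops next.

Run:
```python
from h import *
import pickle
c=pickle.load(open("top.pkl","rb")); im=c["img"][:,:,::-1]
def crop(n,x0,y0,w,h,s):
    k=cv2.resize(im[y0:y0+h,x0:x0+w],None,fx=s,fy=s,interpolation=cv2.INTER_CUBIC)
    cv2.imwrite(f"pics/{n}.png",cv2.convertScaleAbs(k,alpha=1.5))
crop("c_tray",185,145,100,90,6.5)
crop("c_blocks_l",115,180,75,75,8)
crop("c_blocks_r",255,170,100,75,8)
```

```text
(no output)
```

View pics/c_tray.png

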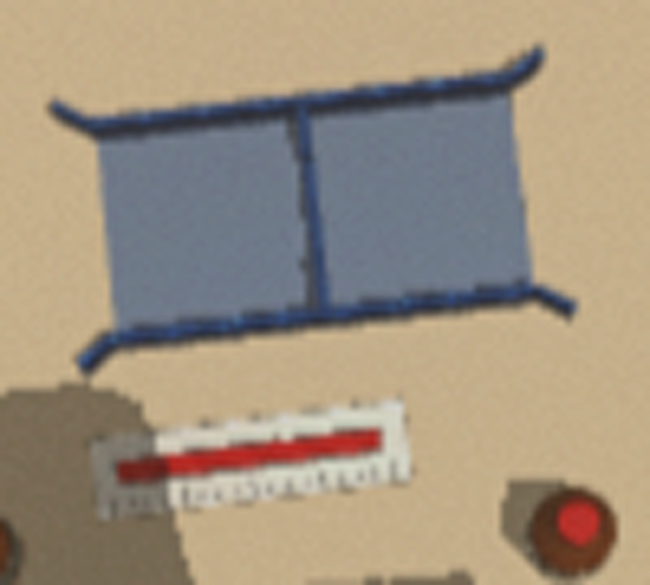

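View pics/c_blocks_l.png

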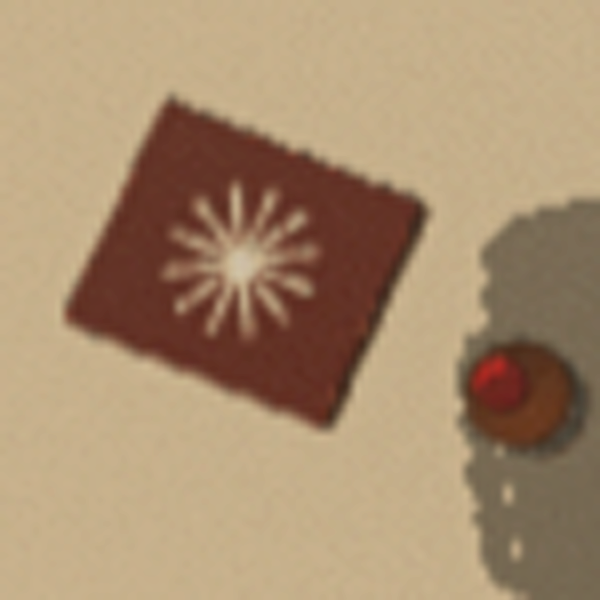

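View pics/c_blocks_r.png

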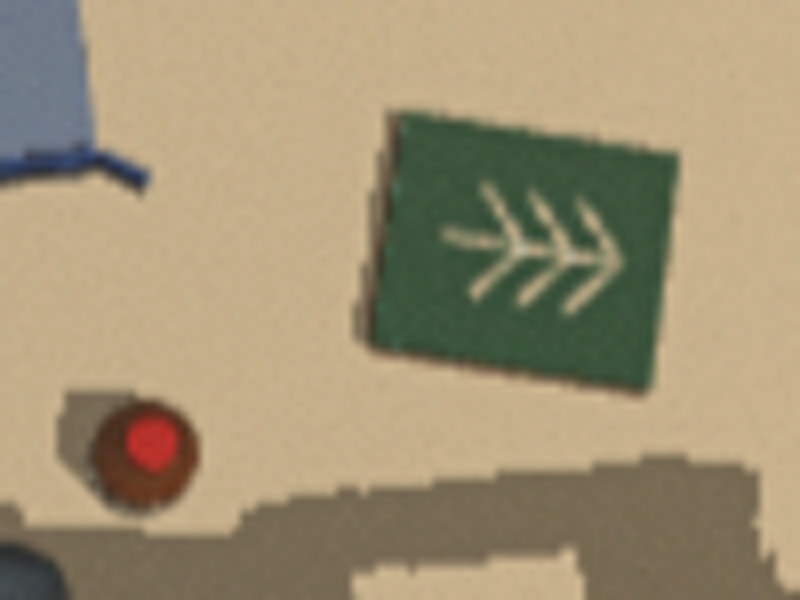

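Run:
```python
from h import *
import pickle
c=pickle.load(open("top.pkl","rb"))
def W(p,o,s,z): return np.array([world(c,o[0]+(a+.5)/s-.5,o[1]+(b+.5)/s-.5,z)[:2] for a,b in p])
def rect(n,p,o,s,z,ax=(1,2)):
    w=W(p,o,s,z); print(n,"c",w.mean(0).round(1),"sides",[round(float(np.linalg.norm(w[i]-w[(i+1)%4])),1) for i in range(4)])
    d=w[0]-w[1]+w[3]-w[2]; print("  long dir angle from y (deg, ccw)",np.degrees(np.arctan2(-d[0],d[1])).round(2)); return w
print(rect("tray",[(58,105),(540,50),(572,308),(85,365)],(185,145),6.5,34).round(0).tolist())
print(rect("floor",[(100,145),(513,95),(531,285),(118,328)],(185,145),6.5,0).round(0).tolist())
print("mid",W([(302,105),(320,312)],(185,145),6.5,34))
print(rect("brown",[(172,97),(428,205),(330,430),(67,318)],(115,180),8,23).round(0).tolist())
print(rect("green",[(395,112),(680,152),(650,392),(372,348)],(255,170),8,23).round(0).tolist())
print(rect("ruler",[(93,440),(403,402),(410,478),(102,517)],(185,145),6.5,5).round(0).tolist())
print("rib",W([(118,470),(381,440)],(185,145),6.5,24))
print("cap R",W([(578,522)],(185,145),6.5,105), "cap L",W([(500,382)],(115,180),8,105),"capfar",W([(361*.64,200*.64)],(0,0),1,105))
# depth checks
for n,(u,v) in dict(brown=(145,212),green=(320,201),bench=(300,160),rib=(223,215)).items(): print(n,world(c,u,v).round(1))
```

```text
tray c [585.2 -23.6] sides [279.1, 152.6, 276.7, 152.5]
  long dir angle from y (deg, ccw) 5.71
[[647.0, 123.0], [675.0, -155.0], [523.0, -169.0], [496.0, 107.0]]
floor c [589.  -23.3] sides [244.2, 114.5, 240.4, 109.8]
  long dir angle from y (deg, ccw) 5.54
[[632.0, 103.0], [658.0, -140.0], [544.0, -148.0], [523.0, 92.0]]
mid [[644.64334959 -17.18596741]
 [523.39920229 -26.06398423]]
brown c [458.2 297.8] sides [130.3, 110.9, 132.2, 111.0]
  long dir angle from y (deg, ccw) -23.86
[[536.0, 336.0], [483.0, 217.0], [380.0, 259.0], [434.0, 380.0]]
green c [ 488.4 -344.2] sides [133.6, 113.8, 128.7, 111.6]
  long dir angle from y (deg, ccw) -9.71
[[555.0, -287.0], [533.0, -419.0], [421.0, -398.0], [444.0, -272.0]]
ruler c [444.2  14.5] sides [178.4, 44.0, 176.4, 44.5]
  long dir angle from y (deg, ccw) 6.06
[[457.0, 105.0], [475.0, -72.0], [432.0, -75.0], [413.0, 100.0]]
rib [[436.95269633  88.96345705]
 [451.11945042 -59.26533711]]
cap R [[ 394.01941998 -163.72834351]] cap L [[392.1426826  167.89596706]] capfar [[747.29115128 -21.2572232 ]]
brown [459.1 300.3  23.3]
green [ 487.8 -343.8   23.2]
bench [ 652.7 -280.2   -2.2]
rib [442.5  14.8  23.9]
```

Rectangle sides match the listed sizes. The tray is at (585,-23.6) with yaw +5.7°. I'll push each block sideways onto the tray axis with the two open fingers as a flat pusher, then push it in from its outer end. Green is first: behind its near face, jaw yaw -9.7°.

```bash
python3 -m creep '[{"delta_pos":[0.04,0.04,0],"angular":[0,0,-7],"jaw":0},{"delta_pos":[0.08,0.08,0],"angular":[0,0,-14],"jaw":0},{"delta_pos":[0.12,0.12,0],"angular":[0,0,-21],"jaw":0},{"delta_pos":[0.16,0.16,0],"angular":[0,0,-28.9],"jaw":0},{"delta_pos":[0.2142,0.2128,0],"angular":[0,0,-28.9],"jaw":0},{"delta_pos":[0.2142,0.2128,-0.04],"angular":[0,0,-28.9],"jaw":0},{"delta_pos":[0.2142,0.2128,-0.08],"angular":[0,0,-28.9],"jaw":0},{"delta_pos":[0.2142,0.2128,-0.12],"angular":[0,0,-28.9],"jaw":0},{"delta_pos":[0.2142,0.2128,-0.13],"angular":[0,0,-28.9],"jaw":0},{"delta_pos":[0.2142,0.2128,-0.13],"angular":[0,0,-28.9],"jaw":0}]'
cat >> h.py <<'E'
def shot(n,x0=100,y0=90,w=280,h=200,s=2.8,cam="top"):
    import pickle
    c=cap(cam); pickle.dump(c,open("last.pkl","wb")); im=c["img"][:,:,::-1]
    k=cv2.resize(im[y0:y0+h,x0:x0+w],None,fx=s,fy=s,interpolation=cv2.INTER_CUBIC)
    cv2.imwrite(f"pics/{n}.png",cv2.convertScaleAbs(k,alpha=1.5 if cam=="top" else 1)); return c
def st():
    s=sensors.get_state(); q=s["tool_rot"]; y=R.from_quat([q[1],q[2],q[3],q[0]]).as_matrix()
    a=np.degrees(np.arctan2(-y[0,1],y[1,1])); 
    print("t",s["time_s"],"p",s["position"].round(1),"phi",round((a+90)%180-90,1),"toolz",y[:,2].round(3),"F",s["ft_force"].round(1),"q",s["joints"].round(2),"op",round(s["opening"],1))
E
python3 - <<'E'
from h import *
st(); shot("a1")
E
```

```text
time_s: 1.1
position: [402.7, -328.7, 128.5]
tool_rot: [-0.002, 0.996, -0.084, -0.001]
ft_force: [-0.2, -0.8, 0.6]
opening: 88.2
t 1.1 p [ 402.7 -328.7  128.5] phi -9.7 toolz [-0.002  0.005 -1.   ] F [-0.2 -0.8  0.6] q [-0.91  0.23  1.85  0.    1.07  0.83] op 88.2
```

View pics/a1.png

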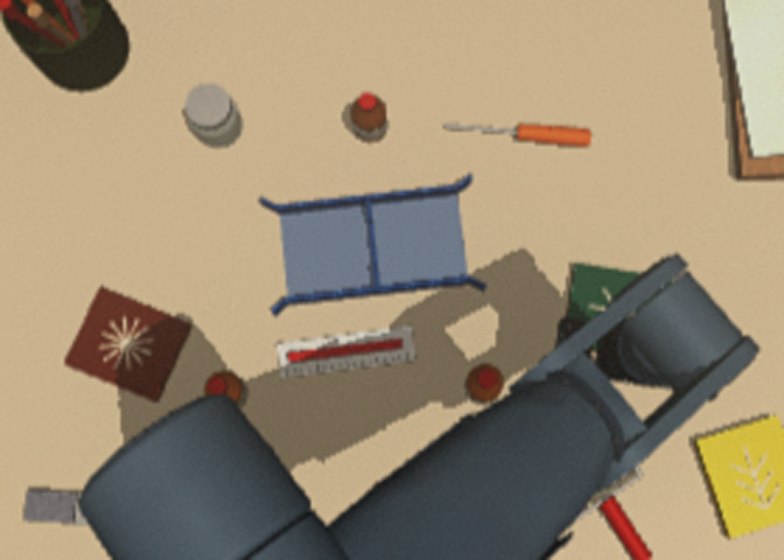

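Only the arm partly hides green; nothing has moved. Next I descend and start the sideways push.

```bash
python3 -m creep '[{"delta_pos":[0,0,-0.04],"angular":[0,0,0],"jaw":0},{"delta_pos":[0,0,-0.08],"angular":[0,0,0],"jaw":0},{"delta_pos":[0,0,-0.098],"angular":[0,0,0],"jaw":0},{"delta_pos":[0.01,-0.002,-0.098],"angular":[0,0,0],"jaw":0},{"delta_pos":[0.018,-0.004,-0.098],"angular":[0,0,0],"jaw":0},{"delta_pos":[0.023,-0.0048,-0.098],"angular":[0,0,0.2],"jaw":0},{"delta_pos":[0.03,-0.005,-0.098],"angular":[0,0,1],"jaw":0},{"delta_pos":[0.039,-0.0053,-0.098],"angular":[0,0,2],"jaw":0},{"delta_pos":[0.049,-0.0056,-0.098],"angular":[0,0,3.2],"jaw":0},{"delta_pos":[0.059,-0.006,-0.098],"angular":[0,0,4.4],"jaw":0}]'
python3 - <<'E'
from h import *
st(); shot("a2",230,130,140,110,5.5); shot("a2s",100,150,250,170,3,cam="scene")
E
```

```text
time_s: 2.15
position: [463.6, -337.4, 34.6]
tool_rot: [0.0, 0.999, -0.045, 0.0]
ft_force: [-7.0, -0.7, 5.6]
opening: 88.2
t 2.15 p [ 463.6 -337.4   34.6] phi -5.2 toolz [ 0.001 -0.001 -1.   ] F [-7.  -0.7  5.6] q [-0.84  0.48  1.74  0.    0.92  0.83] op 88.2
```

View pics/a2.png

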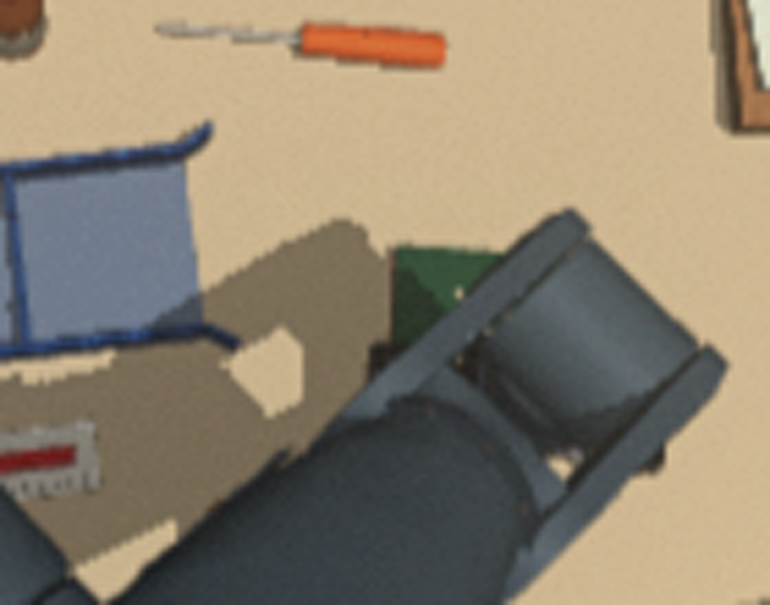

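View pics/a2s.png

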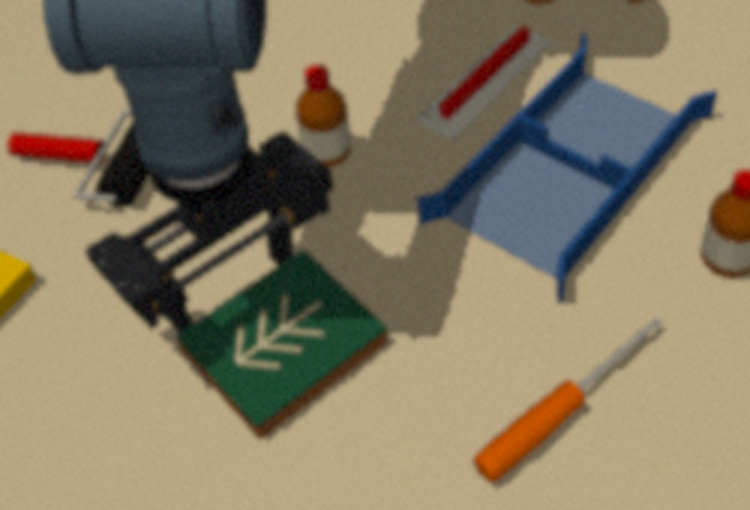

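The push works: in the scene crop both fingers bear on green's near edge at (185,320)–(285,250), and it is square to the jaws. I'll continue to the tray line.

```bash
python3 -m creep '[{"delta_pos":[0.01,0,-0.001],"angular":[0,0,1.2],"jaw":0},{"delta_pos":[0.02,0,-0.003],"angular":[0,0,2.5],"jaw":0},{"delta_pos":[0.03,0,-0.004],"angular":[0,0,3.7],"jaw":0},{"delta_pos":[0.04,0,-0.004],"angular":[0,0,5],"jaw":0},{"delta_pos":[0.05,0,-0.004],"angular":[0,0,6.2],"jaw":0},{"delta_pos":[0.06,0,-0.004],"angular":[0,0,7.5],"jaw":0},{"delta_pos":[0.069,0,-0.004],"angular":[0,0,8.8],"jaw":0},{"delta_pos":[0.077,-0.0003,-0.004],"angular":[0,0,10],"jaw":0},{"delta_pos":[0.083,-0.0006,-0.004],"angular":[0,0,10.9],"jaw":0},{"delta_pos":[0.087,-0.0006,-0.004],"angular":[0,0,10.9],"jaw":0}]'
python3 -m creep '[{"delta_pos":[0,0,0],"angular":[0,0,0],"jaw":0},{"delta_pos":[-0.03,-0.003,0],"angular":[0,0,0],"jaw":0},{"delta_pos":[-0.04,-0.004,0.05],"angular":[0,0,0],"jaw":0},{"delta_pos":[-0.03,-0.05,0.07],"angular":[0,0,8],"jaw":0},{"delta_pos":[-0.02,-0.1,0.07],"angular":[0,0,16],"jaw":0},{"delta_pos":[-0.01,-0.13,0.07],"angular":[0,0,24],"jaw":0}]'
python3 - <<'E'
from h import *
st(); shot("a3",230,110,140,110,5.5)
E
```

```text
time_s: 3.25
position: [552.2, -337.9, 30.6]
tool_rot: [0.0, 0.999, 0.05, 0.001]
ft_force: [-5.3, -0.8, 4.2]
opening: 88.5
time_s: 3.85
position: [543.4, -471.5, 103.0]
tool_rot: [0.002, 0.966, 0.259, 0.003]
ft_force: [0.5, 0.6, -0.3]
opening: 88.2
t 3.85 p [ 543.4 -471.5  103. ] phi 30.0 toolz [ 0.007 -0.003 -1.   ] F [ 0.5  0.6 -0.3] q [-0.88  0.64  1.31  0.    1.18  0.16] op 88.2
```

View pics/a3.png

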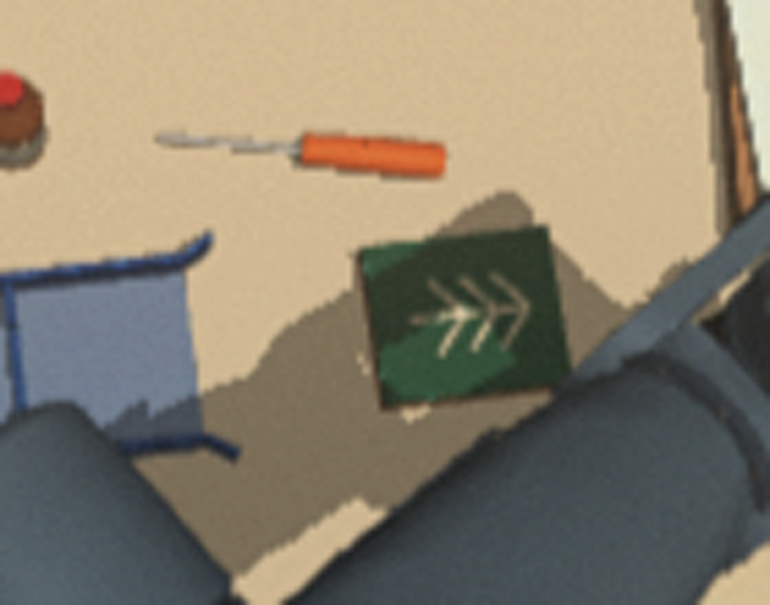

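Green is clear and lined up with the tray. Its corners are at (363,250), (548,228), (571,385) and (382,409).

```bash
cat >> h.py <<'E'
T=np.array([585.2,-23.6]); th=np.radians(5.7); TX=np.array([np.cos(th),np.sin(th)]); TY=np.array([-np.sin(th),np.cos(th)])
def rect(c,n,p,o,s,z):
    w=np.array([world(c,o[0]+(a+.5)/s-.5,o[1]+(b+.5)/s-.5,z)[:2] for a,b in p])
    d=w[0]-w[1]+w[3]-w[2]; m=w.mean(0)
    print(n,m.round(1),"sides",[round(float(np.linalg.norm(w[i]-w[(i+1)%4])),1) for i in range(4)],"yaw",np.degrees(np.arctan2(-d[0],d[1])).round(2),"tray x,y",((m-T)@TX).round(1),((m-T)@TY).round(1))
E
python3 - <<'E'
from h import *
import pickle
c=pickle.load(open("last.pkl","rb"))
rect(c,"green",[(363,250),(548,228),(571,385),(382,409)],(230,110),5.5,23)
for s in (-410,-385,-230,-150,-143.5): print(s,(T+s*TY).round(1))
E
```

```text
green [ 616.5 -329.3] sides [128.9, 111.4, 130.0, 112.1] yaw 6.13 tray x,y 0.7 -307.3
-410 [ 625.9 -431.6]
-385 [ 623.4 -406.7]
-230 [ 608.  -252.5]
-150 [ 600.1 -172.9]
-143.5 [ 599.5 -166.4]
```

```bash
python3 -m creep '[{"delta_pos":[0.03,0,0],"angular":[0,0,8],"jaw":50},{"delta_pos":[0.05,0.01,0],"angular":[0,0,16],"jaw":50},{"delta_pos":[0.07,0.03,0],"angular":[0,0,24],"jaw":50},{"delta_pos":[0.082,0.04,0],"angular":[0,0,32],"jaw":50},{"delta_pos":[0.082,0.042,0],"angular":[0,0,40],"jaw":50},{"delta_pos":[0.082,0.042,0],"angular":[0,0,48],"jaw":50},{"delta_pos":[0.082,0.042,0],"angular":[0,0,56],"jaw":50},{"delta_pos":[0.082,0.042,0],"angular":[0,0,64],"jaw":50},{"delta_pos":[0.082,0.042,-0.03],"angular":[0,0,65.7],"jaw":50},{"delta_pos":[0.082,0.042,-0.07],"angular":[0,0,65.7],"jaw":50}]'
python3 - <<'E'
from h import *
st();
E
```

```text
time_s: 4.9
position: [628.2, -434.6, 34.8]
tool_rot: [0.005, 0.668, 0.744, 0.005]
ft_force: [0.3, -0.9, 0.2]
opening: 70.9
t 4.9 p [ 628.2 -434.6   34.8] phi -83.9 toolz [ 0.014  0.    -1.   ] F [ 0.3 -0.9  0.2] q [-0.76  0.81  1.18  0.01  1.13 -0.88] op 70.9
```

```bash
python3 -m creep '[{"delta_pos":[-0.003,0.015,-0.003],"angular":[0,0,-0.4],"jaw":50},{"delta_pos":[-0.005,0.026,-0.004],"angular":[0,0,-0.4],"jaw":50},{"delta_pos":[-0.006,0.036,-0.004],"angular":[0,0,-0.4],"jaw":50},{"delta_pos":[-0.007,0.048,-0.004],"angular":[0,0,-0.4],"jaw":50},{"delta_pos":[-0.0085,0.062,-0.004],"angular":[0,0,-0.4],"jaw":50},{"delta_pos":[-0.01,0.078,-0.004],"angular":[0,0,-0.4],"jaw":50},{"delta_pos":[-0.0115,0.094,-0.004],"angular":[0,0,-0.4],"jaw":50},{"delta_pos":[-0.013,0.11,-0.004],"angular":[0,0,-0.4],"jaw":50},{"delta_pos":[-0.0145,0.126,-0.004],"angular":[0,0,-0.4],"jaw":50},{"delta_pos":[-0.016,0.1423,-0.004],"angular":[0,0,-0.4],"jaw":50}]'
python3 - <<'E'
from h import *
st(); shot("a4",200,110,140,110,5.5); shot("a4s",150,130,250,170,3,cam="scene")
E
```

```text
time_s: 5.9
position: [612.9, -292.0, 32.2]
tool_rot: [0.007, 0.671, 0.741, 0.005]
ft_force: [0.4, -5.7, 4.6]
opening: 70.8
t 5.9 p [ 612.9 -292.    32.2] phi -84.3 toolz [ 0.017 -0.002 -1.   ] F [ 0.4 -5.7  4.6] q [-0.62  0.66  1.46  0.01  1.01 -0.73] op 70.8
```

View pics/a4.png

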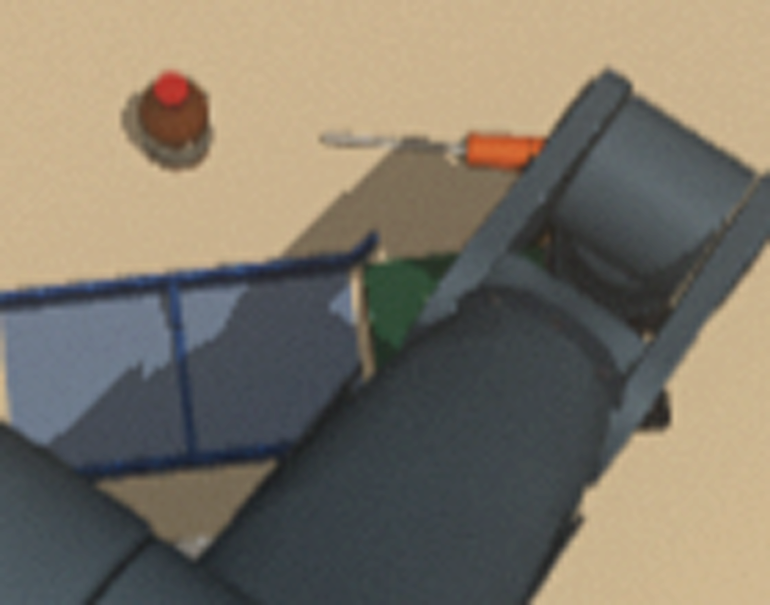

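View pics/a4s.png

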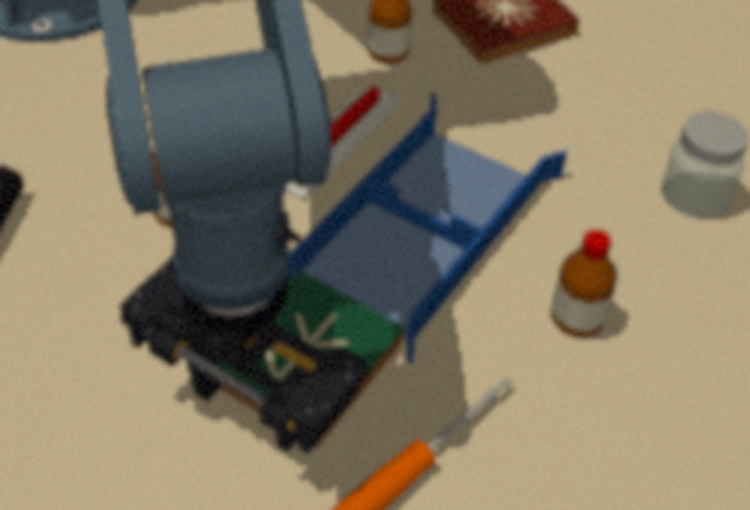

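Green is entering the mouth centred, with its inner edge at (365,265)–(370,370) in the top view. I'll keep pushing to just short of home.

```bash
python3 -m creep '[{"delta_pos":[-0.002,0.012,0],"angular":[0,0,0],"jaw":50},{"delta_pos":[-0.003,0.024,0],"angular":[0,0,0],"jaw":50},{"delta_pos":[-0.004,0.036,0],"angular":[0,0,0],"jaw":50},{"delta_pos":[-0.0055,0.048,0],"angular":[0,0,0],"jaw":50},{"delta_pos":[-0.0065,0.06,0],"angular":[0,0,0],"jaw":50},{"delta_pos":[-0.0075,0.072,0],"angular":[0,0,0],"jaw":50},{"delta_pos":[-0.009,0.084,0],"angular":[0,0,0],"jaw":50},{"delta_pos":[-0.01,0.094,0],"angular":[0,0,0],"jaw":50},{"delta_pos":[-0.011,0.103,0],"angular":[0,0,0],"jaw":50},{"delta_pos":[-0.0118,0.1092,0],"angular":[0,0,0],"jaw":50}]'
python3 -m creep '[{"delta_pos":[-0.0005,0.004,0],"angular":[0,0,0],"jaw":50},{"delta_pos":[-0.0008,0.008,0],"angular":[0,0,0],"jaw":50},{"delta_pos":[-0.001,0.011,0],"angular":[0,0,0],"jaw":50},{"delta_pos":[-0.001,0.011,0],"angular":[0,0,0],"jaw":50}]'
python3 - <<'E'
from h import *
st();p=sensors.get_state()["position"][:2]-T; print(p@TX,p@TY)
E
```

```text
time_s: 7.0
position: [600.1, -178.9, 30.9]
tool_rot: [0.004, 0.67, 0.742, 0.005]
ft_force: [0.5, -4.5, 2.6]
opening: 71.2
time_s: 7.4
position: [599.0, -167.4, 30.8]
tool_rot: [0.004, 0.67, 0.742, 0.005]
ft_force: [0.9, -1.5, 1.8]
opening: 70.8
t 7.4 p [ 599.  -167.4   30.8] phi -84.2 toolz [ 0.013  0.003 -1.   ] F [ 0.9 -1.5  1.8] q [-0.47  0.56  1.62  0.01  0.95 -0.57] op 70.8
-0.5591389881381397 -144.48684736334863
```

Force is still low. I'll creep in 1 mm steps until the contact force rises.

```bash
python3 -m creep '[{"delta_pos":[0,0.001,0],"angular":[0,0,0],"jaw":50},{"delta_pos":[0,0.002,0],"angular":[0,0,0],"jaw":50},{"delta_pos":[0,0.002,0],"angular":[0,0,0],"jaw":50}]'; python3 -m creep '[{"delta_pos":[0,0.001,0],"angular":[0,0,0],"jaw":50},{"delta_pos":[0,0.0015,0],"angular":[0,0,0],"jaw":50},{"delta_pos":[0,0.0015,0],"angular":[0,0,0],"jaw":50}]'
python3 - <<'E'
from h import *
st();p=sensors.get_state()["position"][:2]-T; print(p@TX,p@TY)
shot("a5",180,110,110,90,6.5)
E
```

```text
time_s: 7.7
position: [599.0, -165.6, 30.8]
tool_rot: [0.004, 0.67, 0.742, 0.005]
ft_force: [-0.4, -3.9, 2.0]
opening: 70.7
time_s: 8.0
position: [598.9, -165.3, 30.8]
tool_rot: [0.004, 0.67, 0.742, 0.005]
ft_force: [-1.0, -8.7, 2.1]
opening: 70.6
t 8.0 p [ 598.9 -165.3   30.8] phi -84.2 toolz [ 0.013  0.001 -1.   ] F [-1.  -8.7  2.1] q [-0.46  0.56  1.62  0.01  0.95 -0.57] op 70.6
-0.4211504873889214 -142.36392551349795
```

View pics/a5.png

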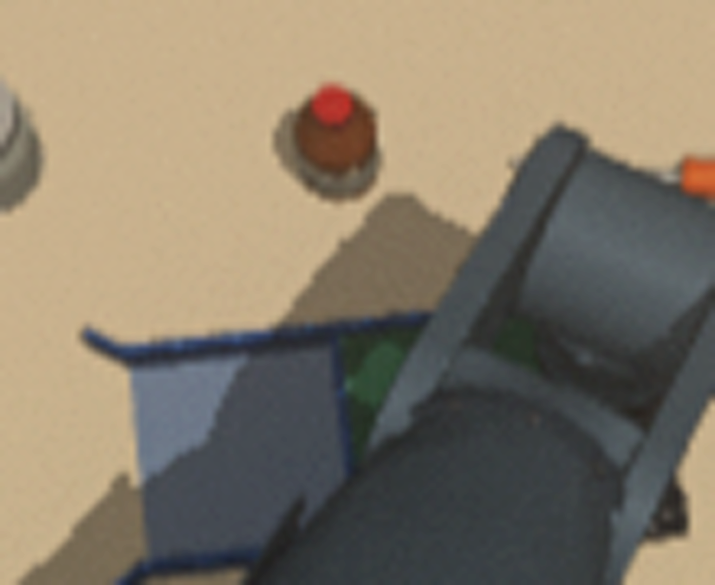

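Green is home: motion stalled against the middle wall at an 8.7 N reaction. Next I retreat, lift and fly to brown, behind its near face.

```bash
python3 -m creep '[{"delta_pos":[0.001,-0.015,0],"angular":[0,0,0],"jaw":50},{"delta_pos":[0.003,-0.035,0.01],"angular":[0,0,0],"jaw":50},{"delta_pos":[0.004,-0.04,0.05],"angular":[0,0,0],"jaw":20},{"delta_pos":[0.004,-0.04,0.09],"angular":[0,0,0],"jaw":0},{"delta_pos":[0.004,-0.04,0.13],"angular":[0,0,0],"jaw":0},{"delta_pos":[0.0,-0.02,0.165],"angular":[0,0,0],"jaw":0},{"delta_pos":[-0.01,0.02,0.165],"angular":[0,0,5],"jaw":0},{"delta_pos":[-0.03,0.06,0.165],"angular":[0,0,10],"jaw":0},{"delta_pos":[-0.05,0.1,0.165],"angular":[0,0,15],"jaw":0},{"delta_pos":[-0.07,0.14,0.165],"angular":[0,0,20],"jaw":0}]'
python3 - <<'E'
from h import *
st()
E
```

```text
time_s: 9.05
position: [528.2, -24.8, 196.4]
tool_rot: [0.003, 0.53, 0.848, 0.006]
ft_force: [1.2, 0.4, 0.5]
opening: 88.0
t 9.05 p [528.2 -24.8 196.4] phi -64.0 toolz [ 0.012  0.006 -1.   ] F [1.2 0.4 0.5] q [-0.28  0.14  1.79  0.01  1.2  -0.73] op 88.0
```

```bash
python3 -m creep '[{"delta_pos":[-0.015,0.04,0],"angular":[0,0,5],"jaw":0},{"delta_pos":[-0.032,0.08,0],"angular":[0,0,10],"jaw":0},{"delta_pos":[-0.05,0.12,0],"angular":[0,0,15],"jaw":0},{"delta_pos":[-0.067,0.16,0],"angular":[0,0,20],"jaw":0},{"delta_pos":[-0.084,0.2,0],"angular":[0,0,25],"jaw":0},{"delta_pos":[-0.1,0.24,0],"angular":[0,0,30],"jaw":0},{"delta_pos":[-0.118,0.28,0],"angular":[0,0,35],"jaw":0},{"delta_pos":[-0.135,0.32,0],"angular":[0,0,40.1],"jaw":0},{"delta_pos":[-0.152,0.355,0],"angular":[0,0,40.1],"jaw":0},{"delta_pos":[-0.152,0.359,0],"angular":[0,0,40.1],"jaw":0}]'
python3 - <<'E'
from h import *
st(); shot("b1",60,130,220,160,3.6); shot("b1s",180,60,250,170,3,cam="scene")
E
```

```text
time_s: 10.05
position: [374.7, 336.9, 197.0]
tool_rot: [0.001, 0.206, 0.979, 0.007]
ft_force: [0.2, -0.4, -0.1]
opening: 88.0
t 10.05 p [374.7 336.9 197. ] phi -23.7 toolz [ 0.004  0.014 -1.   ] F [ 0.2 -0.4 -0.1] q [ 0.49  0.08  1.85  0.01  1.2  -0.67] op 88.0
```

View pics/b1.png

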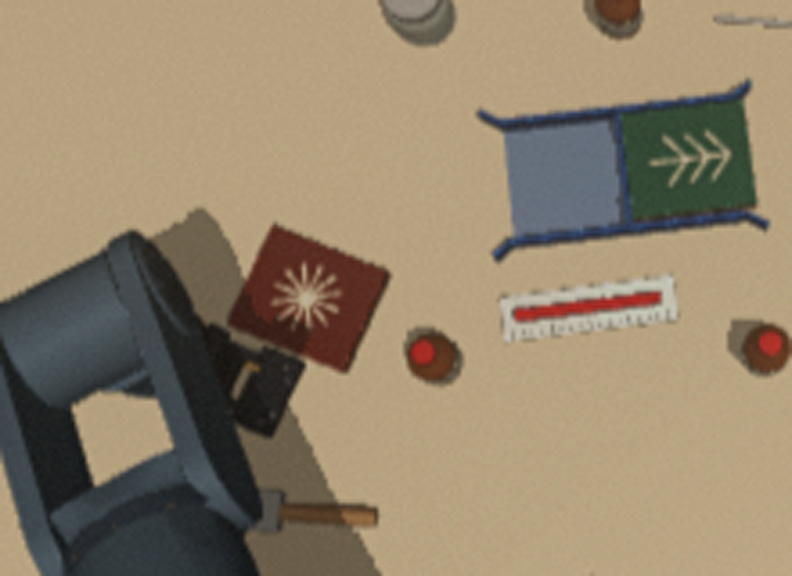

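View pics/b1s.png

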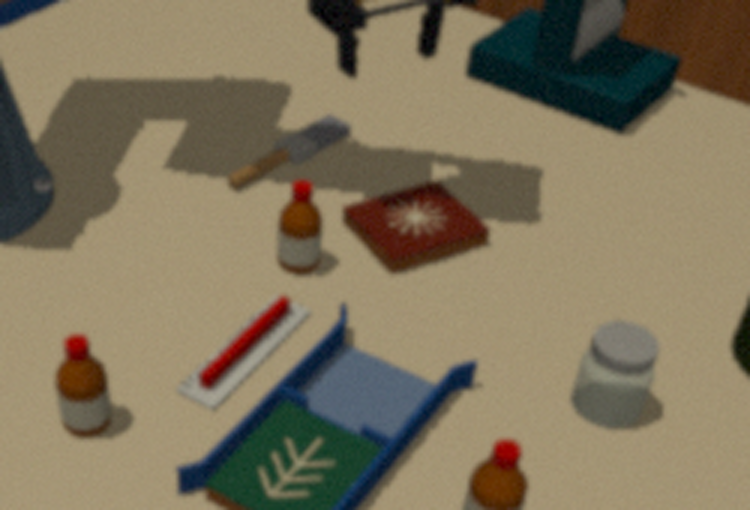

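Green sits square and home. The brush, at (260-377,515) in b1, lies near the descent spot, so I check the clearance.

Run:
```python
from h import *
import pickle
c=pickle.load(open("top.pkl","rb"))
for p in [(172,414),(215,414),(258,421),(258,432),(172,432)]: print(p,world(c,p[0]*.64,p[1]*.64,15).round(0))
a=cap("top")
rect(a,"brown",[(276,224),(390,271),(348,373),(229,323)],(60,130),3.6,23)
rect(a,"green",[(621,112),(741,98),(757,205),(632,224)],(60,130),3.6,23)
```

```text
(172, 414) [271. 422.  15.]
(215, 414) [269. 323.  15.]
(258, 421) [251. 224.  15.]
(258, 432) [226. 224.  15.]
(172, 432) [230. 420.  15.]
brown [458.3 296.9] sides [128.4, 110.8, 132.7, 110.5] yaw -23.5 tray x,y -94.5 331.5
green [595.4 -89.7] sides [126.5, 115.5, 130.5, 119.8] yaw 6.8 tray x,y 3.6 -66.8
```

Brush clearance is ample. I compute arc waypoints where the block's travel stays normal to the pushed face.

```bash
python3 - <<'E'
from h import *
c=np.array([458.2,297.5]); n=20; tot=98.8
for i in range(n+1):
    ps=np.radians(-23.8+29.5*i/n); X=np.array([np.cos(ps),np.sin(ps)])
    if i%2==0: print(i,"com",c.round(1),"tcp",(c-65.5*X).round(1),"yaw",np.degrees(ps).round(1))
    pm=np.radians(-23.8+29.5*(i+.5)/n); c=c+tot/n*np.array([np.cos(pm),np.sin(pm)])
print((c-T)@TX)
E
python3 -m creep '[{"delta_pos":[0.005,-0.005,-0.04],"angular":[-0.8,0.2,0],"jaw":0},{"delta_pos":[0.005,-0.005,-0.08],"angular":[-0.8,0.2,0],"jaw":0},{"delta_pos":[0.005,-0.005,-0.12],"angular":[-0.8,0.2,0],"jaw":0},{"delta_pos":[0.005,-0.005,-0.15],"angular":[-0.8,0.2,0],"jaw":0},{"delta_pos":[0.005,-0.005,-0.167],"angular":[-0.8,0.2,0],"jaw":0},{"delta_pos":[0.005,-0.005,-0.167],"angular":[-0.8,0.2,0],"jaw":0}]'
python3 - <<'E'
from h import *
st()
E
```

```text
0 com [458.2 297.5] tcp [398.3 323.9] yaw -23.8
2 com [467.3 293.7] tcp [406.1 317.1] yaw -20.8
4 com [476.7 290.5] tcp [414.3 310.6] yaw -17.9
6 com [486.1 287.7] tcp [422.9 304.6] yaw -15.0
8 com [495.7 285.4] tcp [431.7 299. ] yaw -12.0
10 com [505.5 283.6] tcp [440.8 293.9] yaw -9.1
12 com [515.2 282.3] tcp [450.1 289.2] yaw -6.1
14 com [525.1 281.5] tcp [459.7 285.1] yaw -3.2
16 com [535.  281.2] tcp [469.5 281.4] yaw -0.2
18 com [544.8 281.4] tcp [479.4 278.3] yaw 2.8
20 com [554.7 282.1] tcp [489.5 275.6] yaw 5.7
4.954006666899002
time_s: 10.8
position: [381.0, 326.1, 27.2]
tool_rot: [-0.001, 0.209, 0.978, -0.003]
ft_force: [-0.6, -0.6, 0.5]
opening: 88.5
t 10.8 p [381.  326.1  27.2] phi -24.1 toolz [-0.004 -0.005 -1.   ] F [-0.6 -0.6  0.5] q [ 0.47  0.37  1.92 -0.    0.85 -0.68] op 88.5
```

```bash
python3 -m creep '[{"delta_pos":[0.008,0.001,0.002],"angular":[0,0,0.3],"jaw":0},{"delta_pos":[0.017,-0.002,0.003],"angular":[0,0,0.3],"jaw":0},{"delta_pos":[0.025,-0.009,0.003],"angular":[0,0,3.3],"jaw":0},{"delta_pos":[0.033,-0.0155,0.003],"angular":[0,0,6.2],"jaw":0},{"delta_pos":[0.042,-0.0215,0.003],"angular":[0,0,9.1],"jaw":0},{"delta_pos":[0.051,-0.027,0.003],"angular":[0,0,12.1],"jaw":0},{"delta_pos":[0.06,-0.032,0.003],"angular":[0,0,15],"jaw":0},{"delta_pos":[0.069,-0.037,0.003],"angular":[0,0,18],"jaw":0},{"delta_pos":[0.0787,-0.041,0.003],"angular":[0,0,20.9],"jaw":0}]'
python3 - <<'E'
from h import *
st(); shot("b2s",200,60,230,170,3.2,cam="scene");
E
```

```text
time_s: 11.7
position: [461.2, 284.7, 31.9]
tool_rot: [-0.0, 0.027, 1.0, -0.002]
ft_force: [-2.5, 0.0, 1.4]
opening: 88.3
t 11.7 p [461.2 284.7  31.9] phi -3.1 toolz [-0.    -0.005 -1.   ] F [-2.5  0.   1.4] q [ 0.34  0.43  1.82 -0.01  0.89 -1.18] op 88.3
```

View pics/b2s.png

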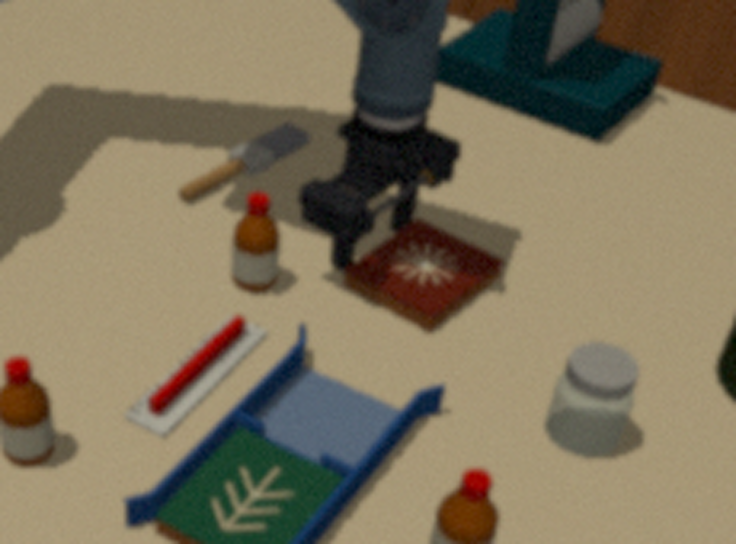

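Brown is square to the jaws, with contacts at (345,262) and (405,222) in the scene crop. I finish the arc, then back off and lift.

```bash
python3 -m creep '[{"delta_pos":[0.008,-0.0037,0],"angular":[0,0,3],"jaw":0},{"delta_pos":[0.016,-0.0065,-0.001],"angular":[0,0,6],"jaw":0},{"delta_pos":[0.0225,-0.0092,-0.001],"angular":[0,0,8.8],"jaw":0},{"delta_pos":[0.0233,-0.0096,-0.001],"angular":[0,0,8.8],"jaw":0},{"delta_pos":[-0.005,-0.01,0],"angular":[0,0,8.8],"jaw":0},{"delta_pos":[-0.012,-0.01,0.04],"angular":[0,0,8.8],"jaw":20},{"delta_pos":[-0.012,0.02,0.08],"angular":[0,0,4],"jaw":50},{"delta_pos":[-0.012,0.06,0.08],"angular":[0,0,-4],"jaw":50},{"delta_pos":[0.0,0.1,0.08],"angular":[0,0,-12],"jaw":50}]'
python3 - <<'E'
from h import *
st(); shot("b3",90,100,140,110,5.5)
E
```

```text
time_s: 12.65
position: [464.1, 386.2, 115.5]
tool_rot: [0.003, 0.134, 0.991, -0.001]
ft_force: [0.3, -0.4, 0.0]
opening: 70.4
t 12.65 p [464.1 386.2 115.5] phi -15.5 toolz [ 0.006 -0.002 -1.   ] F [ 0.3 -0.4  0. ] q [ 0.5   0.41  1.64 -0.01  1.09 -0.8 ] op 70.4
```

View pics/b3.png

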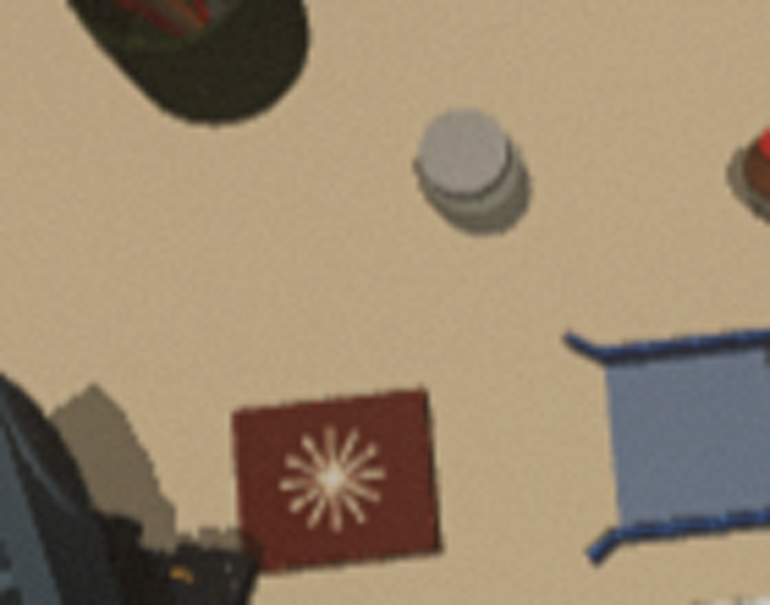

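Brown corners are at (234,412), (426,391), (440,550) and about (250,573).

Run:
```python
from h import *
import pickle
c=pickle.load(open("last.pkl","rb"))
rect(c,"brown",[(234,412),(426,391),(440,550),(250,573)],(90,100),5.5,23)
for s in (420,405,230,160,149): print(s,(T+s*TY).round(1))
```

```text
brown [552.2 281.1] sides [130.2, 110.5, 127.2, 111.8] yaw 5.68 tray x,y -2.6 306.5
420 [543.5 394.3]
405 [545.  379.4]
230 [562.4 205.3]
160 [569.3 135.6]
149 [570.4 124.7]
```

```bash
python3 -m creep '[{"delta_pos":[0.02,0.01,0],"angular":[0,0,-8],"jaw":50},{"delta_pos":[0.04,0.01,0],"angular":[0,0,-16],"jaw":50},{"delta_pos":[0.06,0.01,0],"angular":[0,0,-24],"jaw":50},{"delta_pos":[0.078,0.01,0],"angular":[0,0,-32],"jaw":50},{"delta_pos":[0.0785,0.01,0],"angular":[0,0,-40],"jaw":50},{"delta_pos":[0.0785,0.01,0],"angular":[0,0,-48],"jaw":50},{"delta_pos":[0.0785,0.01,0],"angular":[0,0,-56],"jaw":50},{"delta_pos":[0.0785,0.01,0],"angular":[0,0,-64],"jaw":50},{"delta_pos":[0.0785,0.01,-0.03],"angular":[0,0,-68.8],"jaw":50},{"delta_pos":[0.0785,0.01,-0.07],"angular":[0,0,-68.8],"jaw":50}]'
python3 -m creep '[{"delta_pos":[0,0,-0.013],"angular":[0,0,0],"jaw":50},{"delta_pos":[0,0,-0.015],"angular":[0,0,0],"jaw":50}]'
python3 - <<'E'
from h import *
st(); p=sensors.get_state()["position"][:2]-T; print(p@TX,p@TY)
E
```

```text
time_s: 13.7
position: [547.4, 402.5, 48.5]
tool_rot: [0.005, 0.676, 0.737, 0.003]
ft_force: [0.3, 0.3, -0.6]
opening: 70.8
time_s: 13.9
position: [546.7, 402.1, 32.2]
tool_rot: [0.005, 0.676, 0.737, 0.002]
ft_force: [0.0, -0.3, 0.7]
opening: 70.8
t 13.9 p [546.7 402.1  32.2] phi -85.1 toolz [ 0.01  -0.004 -1.   ] F [ 0.  -0.3  0.7] q [ 0.46  0.66  1.45 -0.01  1.02  0.38] op 70.8
3.9677149886057976 427.4006498804115
```

```bash
python3 -m creep '[{"delta_pos":[-0.0025,-0.015,-0.001],"angular":[0,0,0.8],"jaw":50},{"delta_pos":[-0.0025,-0.03,-0.001],"angular":[0,0,0.8],"jaw":50},{"delta_pos":[-0.002,-0.042,-0.001],"angular":[0,0,0.8],"jaw":50},{"delta_pos":[-0.001,-0.054,-0.001],"angular":[0,0,0.8],"jaw":50},{"delta_pos":[0.0005,-0.068,-0.001],"angular":[0,0,0.8],"jaw":50},{"delta_pos":[0.0022,-0.084,-0.001],"angular":[0,0,0.8],"jaw":50},{"delta_pos":[0.004,-0.1,-0.001],"angular":[0,0,0.8],"jaw":50},{"delta_pos":[0.0059,-0.117,-0.001],"angular":[0,0,0.8],"jaw":50},{"delta_pos":[0.0078,-0.133,-0.001],"angular":[0,0,0.8],"jaw":50},{"delta_pos":[0.0098,-0.149,-0.001],"angular":[0,0,0.8],"jaw":50}]'
python3 - <<'E'
from h import *
st(); p=sensors.get_state()["position"][:2]-T; print(p@TX,p@TY)
shot("b4",120,110,140,110,5.5); shot("b4s",200,60,230,170,3.2,cam="scene")
E
```

```text
time_s: 14.9
position: [556.5, 251.6, 31.2]
tool_rot: [0.005, 0.671, 0.742, 0.002]
ft_force: [-0.8, 4.8, 3.6]
opening: 70.6
t 14.9 p [556.5 251.6  31.2] phi -84.3 toolz [ 0.009 -0.004 -1.   ] F [-0.8  4.8  3.6] q [ 0.23  0.54  1.64 -0.01  0.95  0.14] op 70.6
-1.2040882252088794 276.66952888841286
```

View pics/b4.png

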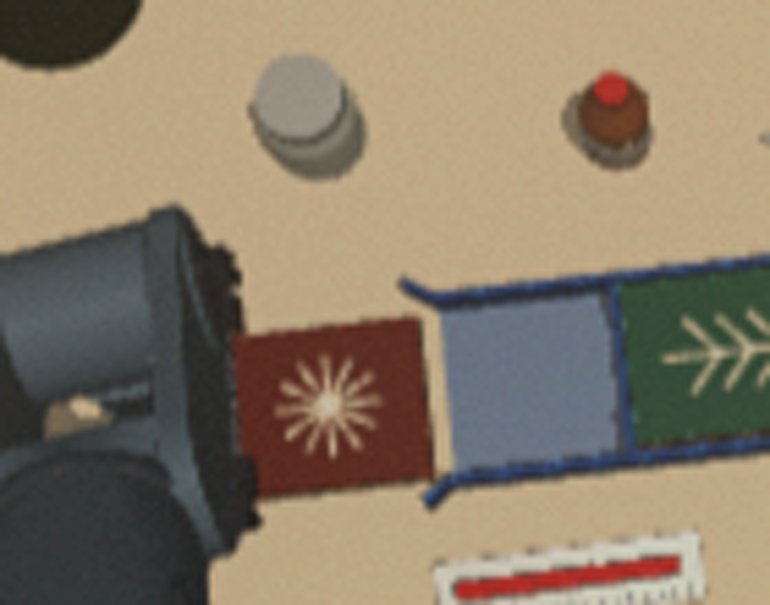

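View pics/b4s.png

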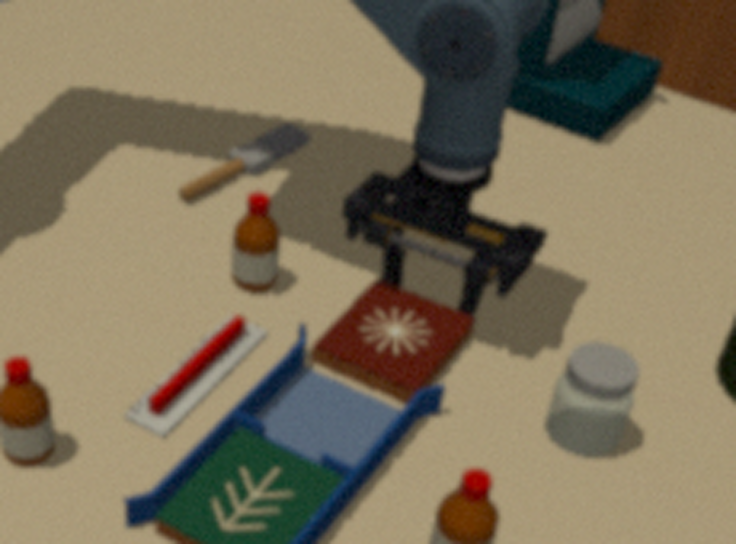

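Brown's inner edge is at the mouth, square and maybe 2 mm towards the near wall. I continue with a slight drift across.

```bash
python3 -m creep '[{"delta_pos":[0.0018,-0.012,0],"angular":[0,0,0],"jaw":50},{"delta_pos":[0.0036,-0.024,0],"angular":[0,0,0],"jaw":50},{"delta_pos":[0.0053,-0.036,0],"angular":[0,0,0],"jaw":50},{"delta_pos":[0.0068,-0.048,0],"angular":[0,0,0],"jaw":50},{"delta_pos":[0.0082,-0.06,0],"angular":[0,0,0],"jaw":50},{"delta_pos":[0.0095,-0.072,0],"angular":[0,0,0],"jaw":50},{"delta_pos":[0.0107,-0.084,0],"angular":[0,0,0],"jaw":50},{"delta_pos":[0.012,-0.096,0],"angular":[0,0,0],"jaw":50},{"delta_pos":[0.013,-0.107,0],"angular":[0,0,0],"jaw":50},{"delta_pos":[0.0138,-0.1145,0],"angular":[0,0,0],"jaw":50}]'
python3 - <<'E'
from h import *
st(); p=sensors.get_state()["position"][:2]-T; print(p@TX,p@TY)
E
```

```text
time_s: 16.0
position: [570.3, 134.4, 30.5]
tool_rot: [0.005, 0.672, 0.741, 0.001]
ft_force: [-0.6, 1.3, -0.8]
opening: 71.1
t 16.0 p [570.3 134.4  30.5] phi -84.4 toolz [ 0.008 -0.006 -1.   ] F [-0.6  1.3 -0.8] q [ 0.03  0.5   1.71 -0.01  0.92 -0.06] op 71.1
0.8453258752284241 158.67817582633165
```

```bash
python3 -m creep '[{"delta_pos":[0.0004,-0.004,0],"angular":[0,0,0],"jaw":50},{"delta_pos":[0.0008,-0.008,0],"angular":[0,0,0],"jaw":50},{"delta_pos":[0.001,-0.011,0],"angular":[0,0,0],"jaw":50},{"delta_pos":[0.001,-0.011,0],"angular":[0,0,0],"jaw":50}]'
python3 -m creep '[{"delta_pos":[0,-0.001,0],"angular":[0,0,0],"jaw":50},{"delta_pos":[0,-0.002,0],"angular":[0,0,0],"jaw":50},{"delta_pos":[0,-0.002,0],"angular":[0,0,0],"jaw":50}]'
python3 -m creep '[{"delta_pos":[0,-0.001,0],"angular":[0,0,0],"jaw":50},{"delta_pos":[0,-0.002,0],"angular":[0,0,0],"jaw":50},{"delta_pos":[0,-0.002,0],"angular":[0,0,0],"jaw":50}]'
python3 - <<'E'
from h import *
st(); p=sensors.get_state()["position"][:2]-T; print(p@TX,p@TY)
shot("b5",150,110,110,90,6.5)
E
```

```text
time_s: 16.4
position: [571.4, 123.1, 30.6]
tool_rot: [0.005, 0.672, 0.741, 0.0]
ft_force: [0.2, 0.4, 0.4]
opening: 70.9
time_s: 16.7
position: [571.4, 121.3, 30.7]
tool_rot: [0.005, 0.672, 0.741, 0.001]
ft_force: [0.8, 1.5, -0.6]
opening: 70.7
time_s: 17.0
position: [571.5, 120.6, 30.7]
tool_rot: [0.005, 0.672, 0.741, 0.001]
ft_force: [0.9, 7.1, -1.4]
opening: 71.0
t 17.0 p [571.5 120.6  30.7] phi -84.4 toolz [ 0.009 -0.004 -1.   ] F [ 0.9  7.1 -1.4] q [ 0.01  0.5   1.72 -0.01  0.92 -0.09] op 71.0
0.6587587683438852 144.81224810228215
```

View pics/b5.png

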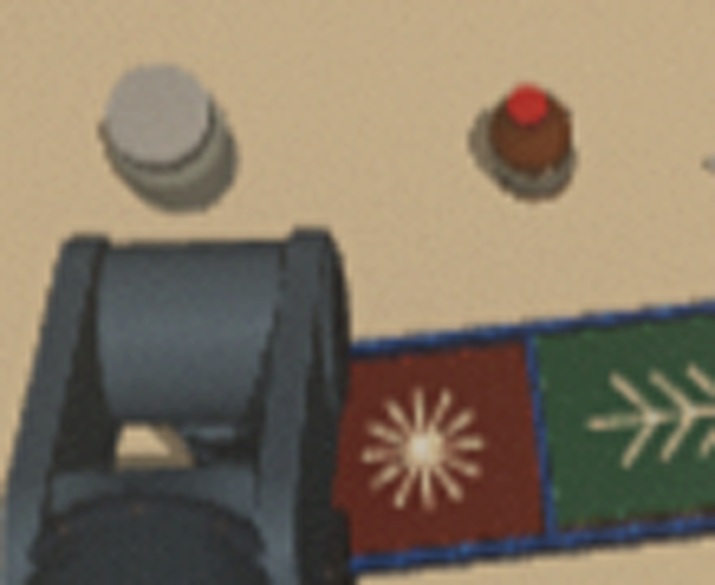

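Both blocks are home, with contact stalls at TCP tray-y -142.4 and +144.8, which puts the tray centre about 1.2 mm further along +y. Next I retreat and hover above the ruler; the jaw yaw is already right for its rib.

```bash
python3 -m creep '[{"delta_pos":[-0.001,0.012,0],"angular":[0,0,0],"jaw":50},{"delta_pos":[-0.003,0.03,0.01],"angular":[0,0,0],"jaw":50},{"delta_pos":[-0.004,0.035,0.05],"angular":[0,0,0],"jaw":70},{"delta_pos":[-0.01,0.02,0.09],"angular":[-0.3,0.5,-0.2],"jaw":90},{"delta_pos":[-0.03,0,0.11],"angular":[-0.3,0.5,-0.2],"jaw":90},{"delta_pos":[-0.06,-0.035,0.11],"angular":[-0.3,0.5,-0.2],"jaw":100},{"delta_pos":[-0.09,-0.07,0.11],"angular":[-0.3,0.5,-0.2],"jaw":100},{"delta_pos":[-0.12,-0.1,0.11],"angular":[-0.3,0.5,-0.2],"jaw":100},{"delta_pos":[-0.1275,-0.1058,0.11],"angular":[-0.3,0.5,-0.2],"jaw":100},{"delta_pos":[-0.1275,-0.1058,0.11],"angular":[-0.3,0.5,-0.2],"jaw":100}]'
python3 - <<'E'
from h import *
st(); p=sensors.get_state()["position"][:2]-T; print(p@TX,p@TY)
shot("d1",175,130,120,100,6.5); shot("d1s",200,100,200,150,4,cam="scene")
E
```

```text
time_s: 18.05
position: [443.6, 14.3, 141.0]
tool_rot: [0.003, 0.674, 0.739, -0.003]
ft_force: [0.1, -0.6, -0.4]
opening: 53.4
t 18.05 p [443.6  14.3 141. ] phi -84.7 toolz [ 0.001 -0.01  -1.   ] F [ 0.1 -0.6 -0.4] q [-0.23  0.04  2.03 -0.01  1.07 -0.32] op 53.4
-137.18180336033362 51.75296453374898
```

View pics/d1.png

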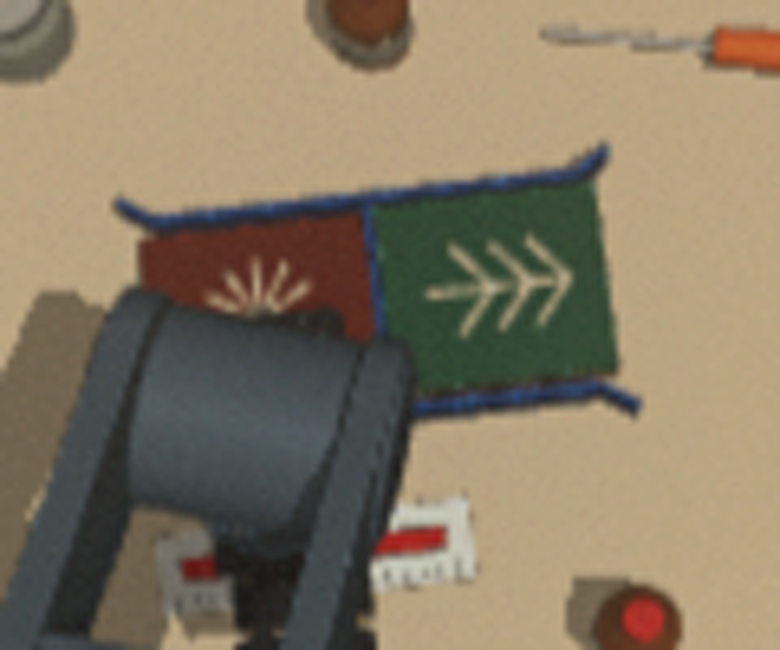

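View pics/d1s.png

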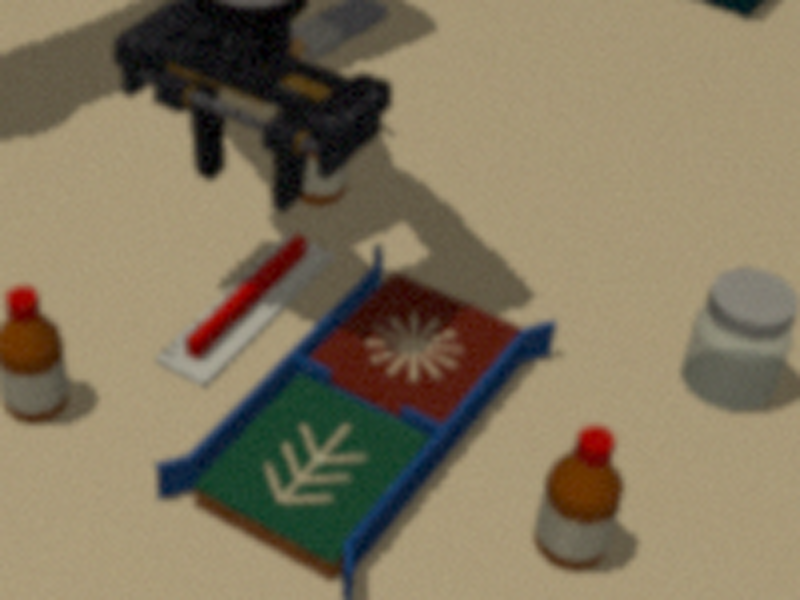

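Both blocks are flush to the wall; the notch edges show at (328,372) and (405,410) in the scene crop. The jaws straddle the rib, so I descend and grip.

```bash
python3 -m creep '[{"delta_pos":[0.0004,0.0005,-0.04],"angular":[0.6,0,0.2],"jaw":100},{"delta_pos":[0.0004,0.0005,-0.08],"angular":[0.6,0,0.2],"jaw":100},{"delta_pos":[0.0004,0.0005,-0.1],"angular":[0.6,0,0.2],"jaw":100},{"delta_pos":[0.0004,0.0005,-0.11],"angular":[0.6,0,0.2],"jaw":100},{"delta_pos":[0.0004,0.0005,-0.11],"angular":[0.6,0,0.2],"jaw":100}]'
python3 - <<'E'
from h import *
st(); shot("d2s",200,100,200,150,4,cam="scene")
E
```

```text
time_s: 18.65
position: [445.4, 16.4, 30.2]
tool_rot: [-0.001, 0.671, 0.741, 0.0]
ft_force: [-0.0, 0.3, 0.2]
opening: 53.4
t 18.65 p [445.4  16.4  30.2] phi -84.3 toolz [-0.001  0.002 -1.   ] F [-0.   0.3  0.2] q [-0.23  0.27  2.06  0.    0.81 -0.33] op 53.4
```

View pics/d2s.png

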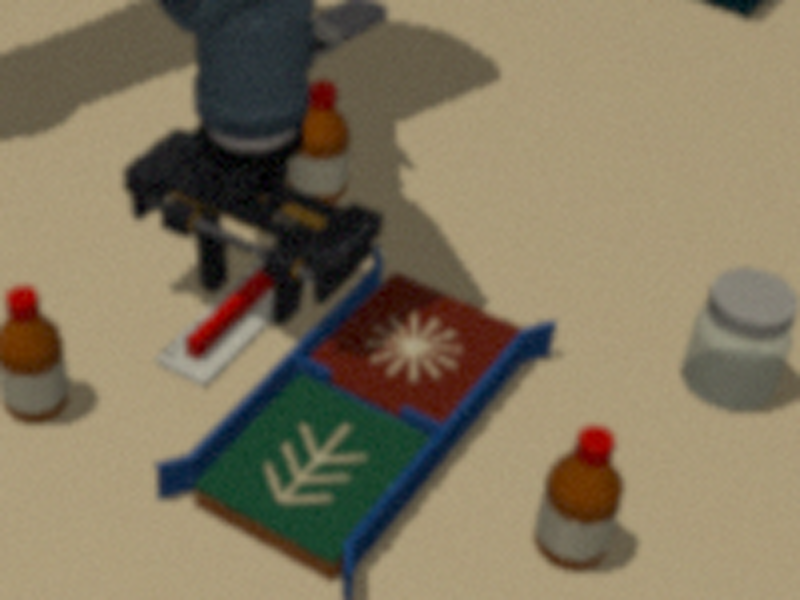

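```bash
python3 -m creep '[{"delta_pos":[-0.001,-0.001,0],"angular":[0,0,0],"jaw":150},{"delta_pos":[-0.001,-0.001,0],"angular":[0,0,0],"jaw":200},{"delta_pos":[-0.001,-0.001,0],"angular":[0,0,0],"jaw":255},{"delta_pos":[-0.001,-0.001,0],"angular":[0,0,0],"jaw":255},{"delta_pos":[-0.001,-0.001,0],"angular":[0,0,0],"jaw":255},{"delta_pos":[-0.001,-0.001,0],"angular":[0,0,0],"jaw":255},{"delta_pos":[-0.001,-0.001,0],"angular":[0,0,0],"jaw":255}]' 30
python3 -m creep '[{"delta_pos":[0,0,0.015],"angular":[0,0,0],"jaw":255},{"delta_pos":[0,0,0.035],"angular":[0,0,0],"jaw":255},{"delta_pos":[0,0,0.06],"angular":[0,0,0],"jaw":255},{"delta_pos":[0,0,0.09],"angular":[0,0,0],"jaw":255},{"delta_pos":[0,0,0.1],"angular":[0,0,0],"jaw":255},{"delta_pos":[0,0,0.1],"angular":[0,0,0],"jaw":255}]'
python3 - <<'E'
from h import *
st(); shot("d3",175,130,120,100,6.5); shot("d3s",200,60,200,150,4,cam="scene")
E
```

```text
time_s: 19.4
position: [445.3, 15.0, 31.5]
tool_rot: [0.0, 0.671, 0.741, 0.001]
ft_force: [-1.0, 0.5, 4.6]
opening: 11.6
time_s: 20.0
position: [446.3, 14.8, 132.5]
tool_rot: [0.002, 0.671, 0.741, 0.002]
ft_force: [-0.1, -0.2, -2.2]
opening: 11.7
t 20.0 p [446.3  14.8 132.5] phi -84.4 toolz [ 0.005  0.    -1.   ] F [-0.1 -0.2 -2.2] q [-0.23  0.06  2.03  0.    1.05 -0.33] op 11.7
```

View pics/d3.png

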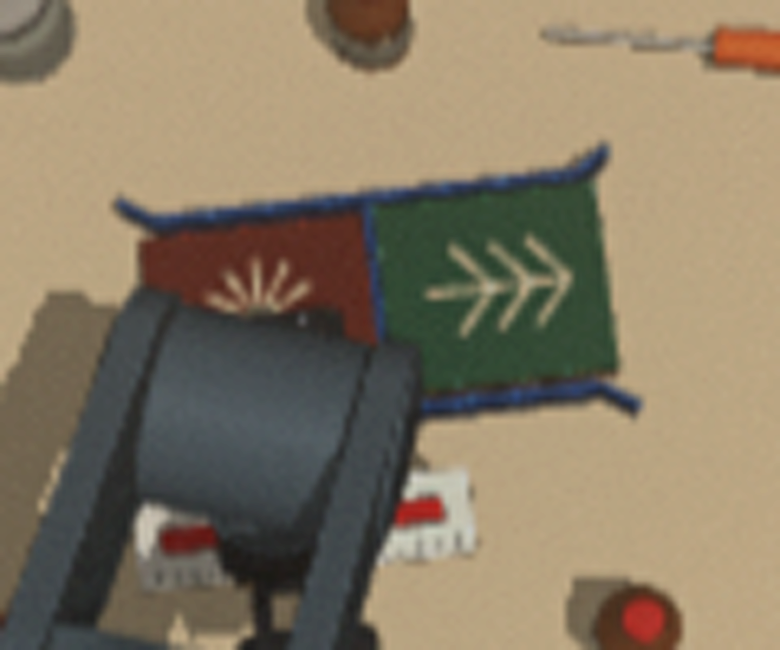

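View pics/d3s.png

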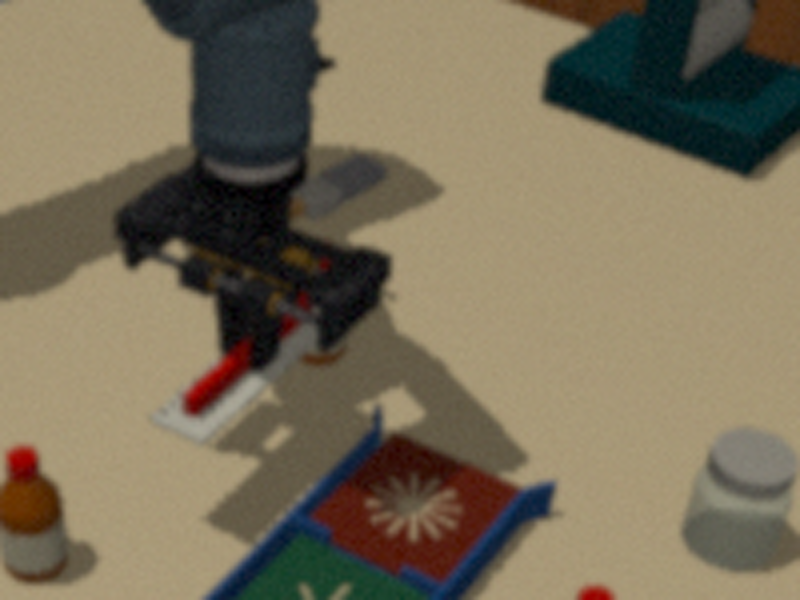

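The ruler is gripped (11.7 mm opening) and held level. Before placing it, I refine the tray centre from depth and check the ruler's position in the grip.

Run:
```python
from h import *
import pickle
def cloud(c):
    v,u=np.mgrid[0:384,0:512]; d=c["depth"]
    P=np.stack([(u-c["cx"])/c["fx"]*d,(v-c["cy"])/c["fy"]*d,d],-1)@rot(c).T+np.array(c["eye"]); return P
for f in("top.pkl","scene.pkl"):
    c=pickle.load(open(f,"rb")); P=cloud(c); q=c["img"].astype(int)
    m=(q[...,2]>q[...,0]+25)&(P[...,2]>24)&(P[...,2]<42)&(abs(P[...,0]-585)<110)&(abs(P[...,1]+22)<170)
    print(f,m.sum(),cv2.minAreaRect(P[m][:,:2].astype(np.float32)), np.median(P[m][:,2]))
c=cap("top")
w=[world(c,175+a/6.5-.5,130+b/6.5-.5,132.5-31+24) for a,b in((160,541),(443,511))]
w=np.array(w)[:,:2]; print(w.round(1),w.mean(0).round(1),np.linalg.norm(w[0]-w[1]))
p=np.array([445.3,15.0]); print("yaw",np.degrees(np.arctan2(-(w[0]-w[1])[0],(w[0]-w[1])[1])))
C=np.array([585.1,-22.4]); print("target delta from",C-sensors.get_state()["position"][:2])
```

```text
top.pkl 156 ((582.0159912109375, -19.442962646484375), (141.3372344970703, 273.4468078613281), 6.172214508056641) 33.93373842443782
scene.pkl 509 ((585.3867797851562, -25.81719970703125), (150.8496551513672, 279.9148254394531), 5.880542278289795) 32.3513392133591
[[438.3  90. ]
 [451.4 -58.6]] [444.8  15.7] 149.19629028982388
yaw 5.016543503544984
target delta from [140.88641581 -37.6446078 ]
```

The estimates agree to within about 3 mm: tray centre ≈ (585,-22.4). I move over it, then lower to just above the blocks.

```bash
python3 -m creep '[{"delta_pos":[0.02,-0.005,0],"angular":[0,0,0.2],"jaw":255},{"delta_pos":[0.05,-0.013,0],"angular":[0,0,0.4],"jaw":255},{"delta_pos":[0.08,-0.021,0],"angular":[0,0,0.4],"jaw":255},{"delta_pos":[0.11,-0.03,0],"angular":[0,0,0.4],"jaw":255},{"delta_pos":[0.132,-0.036,0],"angular":[0,0,0.4],"jaw":255},{"delta_pos":[0.139,-0.0375,0],"angular":[0,0,0.4],"jaw":255},{"delta_pos":[0.139,-0.0375,-0.025],"angular":[0,0,0.4],"jaw":255},{"delta_pos":[0.139,-0.0375,-0.045],"angular":[0,0,0.4],"jaw":255},{"delta_pos":[0.139,-0.0375,-0.06],"angular":[0,0,0.4],"jaw":255},{"delta_pos":[0.139,-0.0375,-0.06],"angular":[0,0,0.4],"jaw":255}]'
python3 - <<'E'
from h import *
st(); shot("e1",175,120,120,90,6.5); shot("e1s",210,110,160,120,5,cam="scene")
E
```

```text
time_s: 21.15
position: [580.3, -21.5, 66.7]
tool_rot: [-0.004, 0.669, 0.743, -0.001]
ft_force: [-0.1, 0.7, -2.4]
opening: 11.4
t 21.15 p [580.3 -21.5  66.7] phi -84.0 toolz [-0.007  0.003 -1.   ] F [-0.1  0.7 -2.4] q [-0.24  0.44  1.71  0.    1.   -0.35] op 11.4
```

View pics/e1.png

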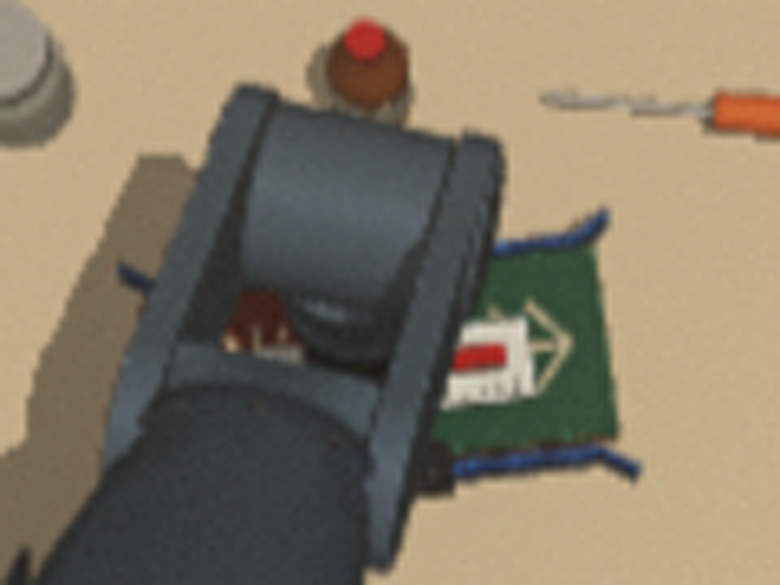

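View pics/e1s.png

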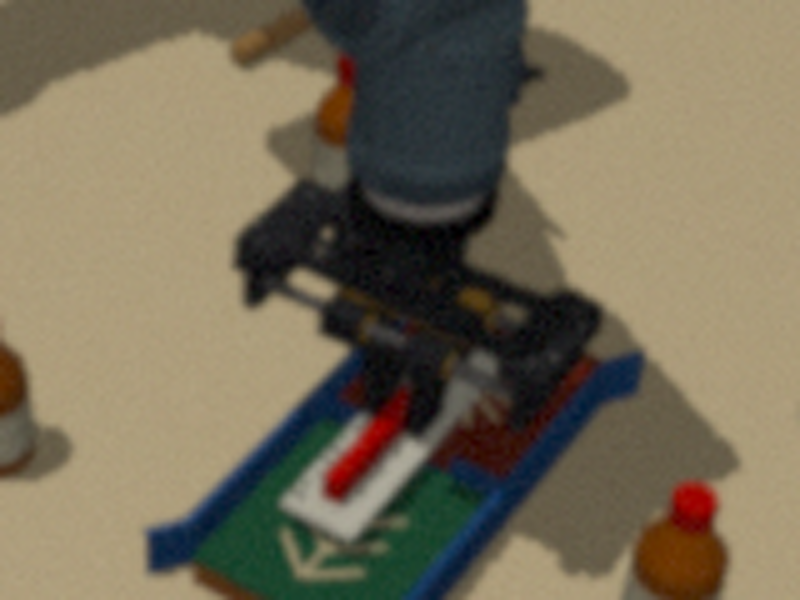

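The TCP reads x=580.3, about 5 mm short. I check against the visible right end of the plate, (525,318)–(535,395).

Run:
```python
from h import *
import pickle
c=cap("top"); C=np.array([585.1,-22.4])
f=lambda a,b,z: (world(c,175+(a+.5)/6.5-.5,120+(b+.5)/6.5-.5,z)[:2]-C)
for n,a,b,z in [("p1",525,318,41),("p2",535,395,41),("ribend",505,356,60),("gfar",593,247,23),("gnear",617,437,23),("wallfar_top_mid",520,240,34),("wallnear_mid",520,466,34),("tipf",605,213,34),("tipn",637,470,34)]:
    d=f(a,b,z); print(n,(d@TX).round(1),(d@TY).round(1))
st()
```

```text
p1 17.7 -86.9
p2 -27.6 -87.1
ribend -7.5 -72.2
gfar 59.7 -132.1
gnear -53.6 -131.6
wallfar_top_mid 65.7 -90.0
wallnear_mid -65.9 -74.0
tipf 76.0 -140.7
tipn -76.0 -139.5
t 21.3 p [583.5 -22.3  70.5] phi -84.0 toolz [-0.     0.001 -1.   ] F [ 0.6  0.2 -0.8] q [-0.24  0.44  1.71  0.    1.   -0.35] op 12.0
```

```bash
python3 -m creep '[{"delta_pos":[0.002,-0.001,0],"angular":[0,0,0],"jaw":255},{"delta_pos":[0.0045,-0.002,0],"angular":[0,0,0],"jaw":255},{"delta_pos":[0.0045,-0.002,-0.004],"angular":[0,0,0],"jaw":255},{"delta_pos":[0.0045,-0.002,-0.008],"angular":[0,0,0],"jaw":255},{"delta_pos":[0.0045,-0.002,-0.008],"angular":[0,0,0],"jaw":255}]'
python3 - <<'E'
from h import *
st(); shot("e2",235,145,55,50,13); shot("e2s",210,130,160,120,5,cam="scene");st()
E
```

```text
time_s: 21.8
position: [587.4, -24.1, 61.7]
tool_rot: [-0.001, 0.669, 0.743, 0.0]
ft_force: [0.3, 0.3, -1.5]
opening: 11.9
t 21.8 p [587.4 -24.1  61.7] phi -84.0 toolz [-0.002  0.002 -1.   ] F [ 0.3  0.3 -1.5] q [-0.24  0.46  1.7   0.    0.99 -0.35] op 11.9
t 21.9 p [587.7 -24.2  62.2] phi -84.0 toolz [-0.001  0.002 -1.   ] F [-0.1 -0.3 -0.5] q [-0.24  0.46  1.69  0.    0.99 -0.35] op 11.9
```

View pics/e2.png

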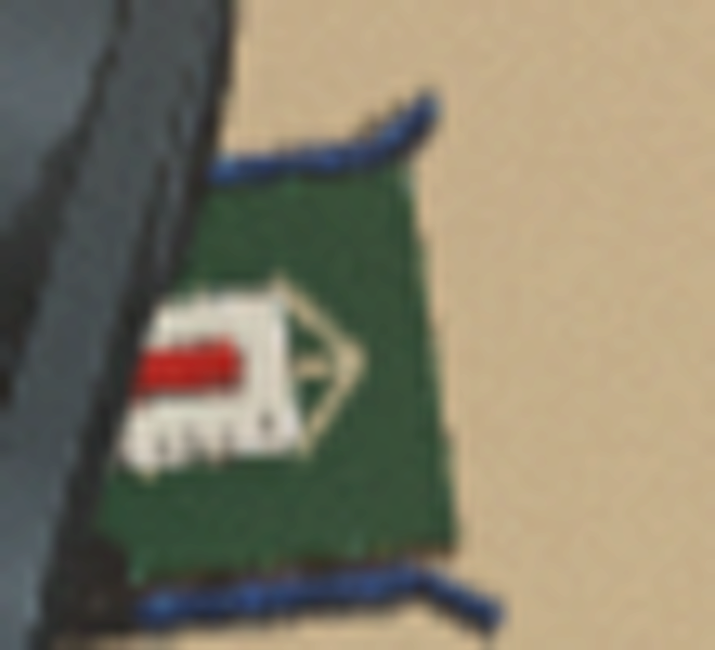

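View pics/e2s.png

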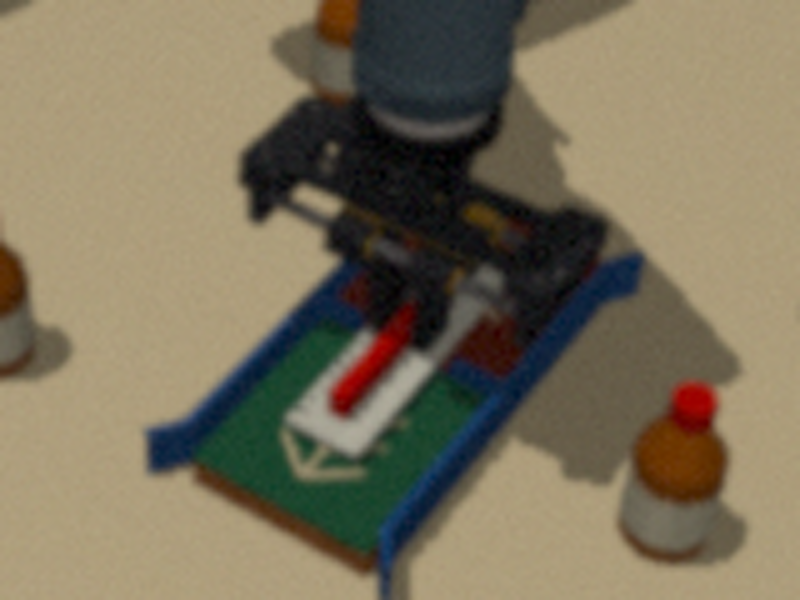

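Run:
```python
from h import *
import pickle
c=pickle.load(open("last.pkl","rb")) if 0 else cap("top"); C=np.array([585.1,-22.4])
for n,a,b,z in [("p1",283,288,36),("p2",301,450,36),("ribend",242,364,55),("wf",290,164,34),("wn",300,593,34),("gf",407,170,23),("gn",455,550,23)]:
    d=(world(c,235+(a+.5)/13-.5,145+(b+.5)/13-.5,z)[:2]-C); print(n,(d@TX).round(1),(d@TY).round(1))
st()
```

```text
p1 25.4 -91.6
p2 -22.4 -90.9
ribend 0.0 -76.4
wf 62.2 -98.2
wn -63.1 -85.6
gf 59.5 -132.3
gn -53.8 -131.7
t 21.95 p [587.8 -24.2  62.3] phi -84.0 toolz [-0.001  0.002 -1.   ] F [ 0.   1.4 -1.3] q [-0.24  0.46  1.69  0.    0.99 -0.35] op 11.9
```

The ruler is centred to within 1–2 mm in both directions. I lower it to contact.

```bash
python3 -m creep '[{"delta_pos":[-0.0005,0,-0.003],"angular":[0,0,0],"jaw":255},{"delta_pos":[-0.0005,0,-0.006],"angular":[0,0,0],"jaw":255},{"delta_pos":[-0.0005,0,-0.007],"angular":[0,0,0],"jaw":255},{"delta_pos":[-0.0005,0,-0.007],"angular":[0,0,0],"jaw":255}]'
python3 -m creep '[{"delta_pos":[0,0,-0.001],"angular":[0,0,0],"jaw":255},{"delta_pos":[0,0,-0.001],"angular":[0,0,0],"jaw":255}]'
python3 - <<'E'
from h import *
st()
E
```

```text
time_s: 22.35
position: [587.1, -24.1, 55.0]
tool_rot: [-0.001, 0.669, 0.743, 0.0]
ft_force: [0.6, -0.7, -2.3]
opening: 11.6
time_s: 22.55
position: [587.3, -24.2, 54.5]
tool_rot: [-0.001, 0.669, 0.743, 0.0]
ft_force: [-2.3, 0.5, 3.5]
opening: 11.6
t 22.55 p [587.3 -24.2  54.5] phi -83.9 toolz [-0.001  0.002 -1.   ] F [-2.3  0.5  3.5] q [-0.24  0.47  1.7   0.    0.98 -0.35] op 11.6
```

Contact: Fz swung from -2.3 to +3.5 N at TCP z=54.5, as expected. I open only slightly, to 19 mm, because the fingers are inside the notch, then rise.

```bash
python3 -m creep '[{"delta_pos":[0,0,-0.0005],"angular":[0,0,0],"jaw":255},{"delta_pos":[0,0,-0.0005],"angular":[0,0,0],"jaw":205},{"delta_pos":[0,0,-0.0005],"angular":[0,0,0],"jaw":200},{"delta_pos":[0,0,-0.0005],"angular":[0,0,0],"jaw":200},{"delta_pos":[0,0,-0.0005],"angular":[0,0,0],"jaw":200}]'
python3 - <<'E'
from h import *
st(); shot("f1s",210,130,160,120,5,cam="scene")
E
```

```text
time_s: 23.05
position: [587.3, -24.2, 53.9]
tool_rot: [-0.001, 0.669, 0.743, 0.0]
ft_force: [-0.2, -0.4, -0.7]
opening: 19.1
t 23.05 p [587.3 -24.2  53.9] phi -83.9 toolz [-0.001  0.002 -1.   ] F [-0.2 -0.4 -0.7] q [-0.24  0.47  1.7   0.    0.97 -0.35] op 19.1
```

View pics/f1s.png

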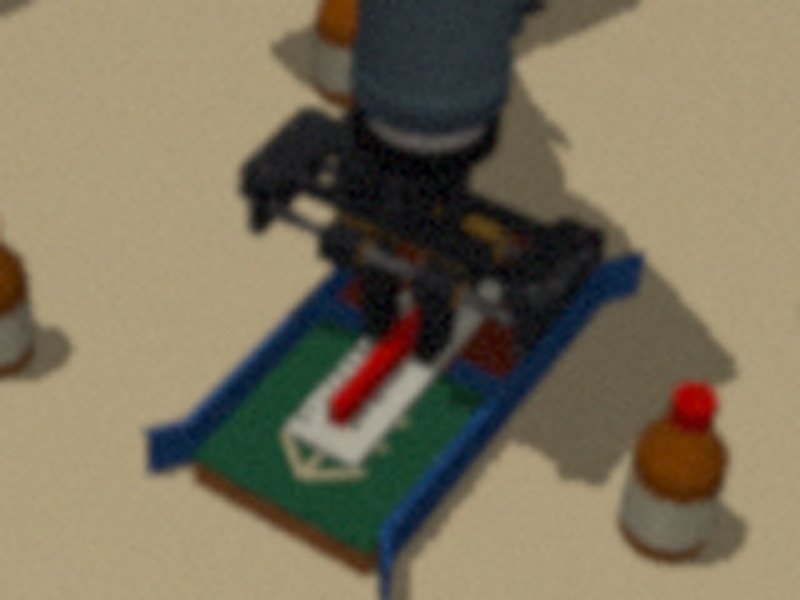

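The ruler lies released on the blocks. I go straight up and then back off towards the robot for a clear view.

```bash
python3 -m creep '[{"delta_pos":[0,0,0.01],"angular":[0,0,0],"jaw":200},{"delta_pos":[0,0,0.025],"angular":[0,0,0],"jaw":200},{"delta_pos":[0,0,0.05],"angular":[0,0,0],"jaw":200},{"delta_pos":[0,0,0.09],"angular":[0,0,0],"jaw":200},{"delta_pos":[0,0,0.13],"angular":[0,0,0],"jaw":200},{"delta_pos":[0,0,0.17],"angular":[0,0,0],"jaw":200},{"delta_pos":[-0.04,0,0.19],"angular":[0,0,0],"jaw":200},{"delta_pos":[-0.08,0.02,0.19],"angular":[0,0,0],"jaw":200},{"delta_pos":[-0.12,0.05,0.19],"angular":[0,0,0],"jaw":200},{"delta_pos":[-0.16,0.09,0.19],"angular":[0,0,0],"jaw":200}]'
python3 -m creep '[{"delta_pos":[-0.02,0.04,0],"angular":[0,0,0],"jaw":200},{"delta_pos":[-0.03,0.08,0],"angular":[0,0,0],"jaw":200},{"delta_pos":[-0.04,0.12,0],"angular":[0,0,0],"jaw":200},{"delta_pos":[-0.04,0.16,0],"angular":[0,0,0],"jaw":200},{"delta_pos":[-0.04,0.18,0],"angular":[0,0,0],"jaw":200},{"delta_pos":[-0.04,0.18,0],"angular":[0,0,0],"jaw":200}]'
python3 - <<'E'
from h import *
st(); shot("g1",180,130,110,90,7); shot("g1s",210,110,200,150,4,cam="scene")
E
```

```text
time_s: 24.1
position: [430.5, 61.4, 245.4]
tool_rot: [0.0, 0.67, 0.743, 0.001]
ft_force: [0.7, 0.5, 0.8]
opening: 19.2
time_s: 24.7
position: [390.2, 243.5, 246.8]
tool_rot: [0.0, 0.668, 0.744, 0.002]
ft_force: [-0.6, -0.4, -0.1]
opening: 19.1
t 24.7 p [390.2 243.5 246.8] phi -83.9 toolz [ 0.003  0.002 -1.   ] F [-0.6 -0.4 -0.1] q [ 0.3  -0.07  1.9   0.    1.31  0.19] op 19.1
```

View pics/g1.png

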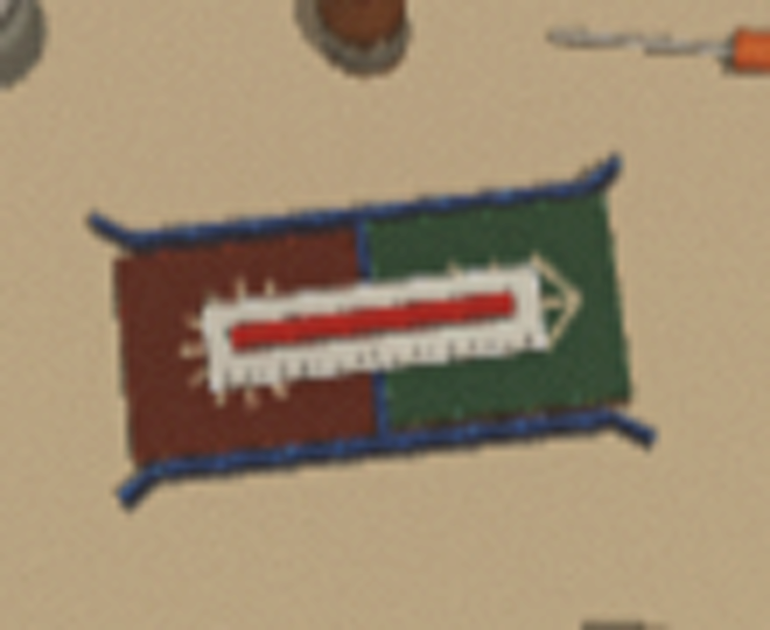

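View pics/g1s.png

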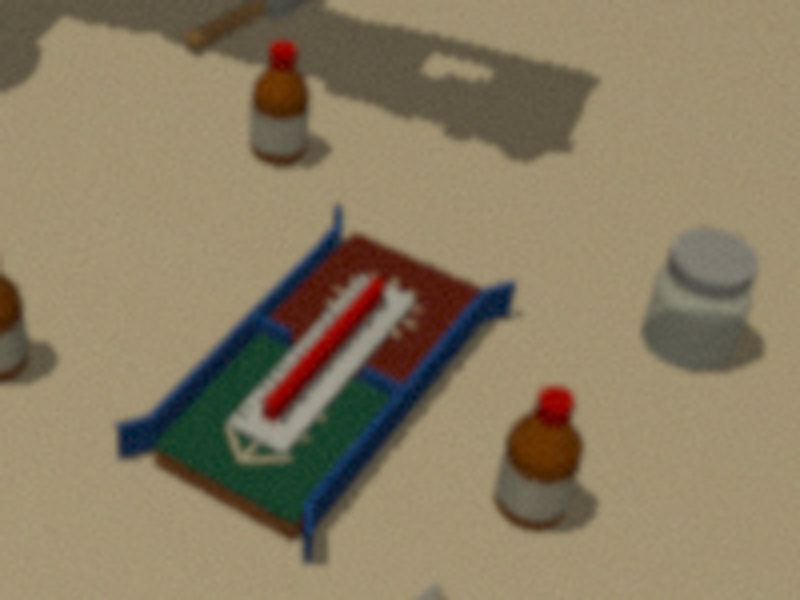

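Run:
```python
from h import *
import pickle, h
c=cap("top"); h.T=np.array([585.1,-22.4])
rect(c,"ruler",[(204,310),(536,268),(546,345),(215,392)],(180,130),7,28)
rect(c,"tray",[(95,220),(617,160),(650,437),(127,500)],(180,130),7,34)
for n,a,b in [("brown outer",117,262),("brown outer2",133,462),("green outer",605,192),("green outer2",630,400)]:
    d=world(c,180+(a+.5)/7-.5,130+(b+.5)/7-.5,23)[:2]-h.T; print(n,(d@TX).round(1),(d@TY).round(1))
for a,b in [(225,370),(530,335),(300,350)]:
    print("plate z",world(c,180+a/7,130+b/7)[2].round(1))
```

```text
ruler [585.4 -24.4] sides [178.3, 42.5, 177.1, 45.0] yaw 6.79 tray x,y 0.1 -2.1
tray [584.5 -23.2] sides [280.7, 152.0, 276.0, 152.7] yaw 5.83 tray x,y -0.7 -0.7
brown outer 53.9 131.4
brown outer2 -55.5 133.2
green outer 61.8 -133.2
green outer2 -53.3 -131.9
plate z 30.1
plate z 30.5
plate z 27.8
```

All checks agree: outer faces at 132.3 and 132.6 mm (ideal 133), ruler within about 2 mm and 1° of centred, plate top at about 28–30 mm (ideal 28). Handing in.

```bash
python3 -c "
from workcell import env
print(env.hand_in())"
```

```text
the job is handed in; nothing more can be done
None
```

The tray is packed and the job is handed in, at about 25 s of the 72 s allowed; the hand-in reports no verdict.

**What I did:** I pushed each block sideways onto the tray's line with the open fingers. I then pushed it in from its own end until it stalled on the middle wall, at 8.7 N for green and 7.1 N for brown. I gripped the straightedge by its rib, set it down in the notch, opened the fingers slightly and backed off.

**Last camera checks:**
- **Blocks:** the outer faces are 132.6 mm (green) and 132.3 mm (brown) from the tray's centre, against 133 mm when fully home. Green measured about 4 mm off centre across and brown about 1 mm, within the 8 mm limit.
- **Straightedge:** it is about 0 mm off centre across and 2 mm along, and about 1° from the tray's length. Its top read 28–30 mm, against 28 mm expected, which is within depth noise.
- **Bystanders:** those visible in the final pictures stood upright and looked unmoved. I didn't measure their positions, and the roller was out of view in the last crops.

**Disagreements:** the depth-based estimates of the tray's centre differed from my pixel-based one by up to about 4 mm. I used the pixel value corrected by where the blocks stalled. While hovering over the tray, the measured tool position also shifted by about 3 mm between readings, so I re-measured against the image before lowering.

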